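# Soap the brush and scrub the bar tumblers

## Task

Wash up at the bar: stand the bottle brush head down in the brass stand under the spout of the soap pump and give the pump two full strokes, each all the way down to its stop, letting the head come fully up in between. Then scrub the inside of every tumbler that is there with the brush, right down to the bottom and up again, in the order white, blue, green, copper. Finish with the brush back upright in its grey stone crock, head down, and all tumblers standing upright flat on the brass tray, without disturbing the small things around them.

Things in the scene. Friction and masses are not known exactly. Their poses are not given: they have to be found in the camera images.
- plunger (a joint): soap pump plunger: 0 = fully up, 0.022 m = fully down at its stop. It springs back by itself; pressing takes about 4 N at first and 10 N at the stop
- pump_top (a point): centre of the flat round top (36 mm across) of the brass pump head, on the amber soap bottle (68 mm across). It is about 177 mm above the counter when up and moves straight down with the plunger. A spout 10 mm thick reaches from the head, its top 9 mm below the head's top, 68 mm horizontally towards the brush stand
- stand_floor (a point): centre of the inner floor of the brush stand, a round brass cup on the same fixed dark wooden base as the pump, 12 mm above the counter, 90 mm beside the pump's axis. The cup's inner diameter is 58 mm, its rim 46 mm above this floor, its outer diameter 66 mm
- crock_floor (a point): centre of the inner floor of the fixed round grey stone crock in which the brush is kept, 6 mm above the counter; inner diameter 58 mm, rim 54 mm above this floor, outer diameter 68 mm
- brush: bottle brush, 210 mm long, 0.12 kg; starts upright in the crock, head down. Origin: centre of the flat foot of the bristle head; z points along the handle. Cream rigid bristle head, 39 mm across, from 0 to 75 mm; above it a square pale wooden handle 18 x 18 mm (sides along the brush's x and y) up to 210 mm; can be gripped from above at 185 mm
- white_tumbler: white glazed tumbler (may be absent), straight round cup 66 mm outer diameter, 105 mm high, wall 4 mm, inner floor 6 mm above its foot; about 0.25 kg. Origin: centre of the foot, z up. Starts upright on the counter
- blue_tumbler: blue glazed tumbler (may be absent), same size as the white one. Origin: centre of the foot, z up
- green_tumbler: green tumbler (may be absent), same size as the white one. Origin: centre of the foot, z up
- copper_tumbler: copper tumbler (may be absent), same size as the white one. Origin: centre of the foot, z up
- tray: fixed brass tray, 240 mm along its x, 220 mm along its y, 16 mm high, with a 5 mm wall all round; origin: centre of its underside; its inner floor is 5 mm above that. Room for two by two tumblers, 100 mm apart along x and 110 mm along y
- jigger: steel hourglass-shaped measure, 46 mm across, 75 mm high; leave alone. Origin: centre of the foot
- coasters: cork coaster stack, 94 mm across, 28 mm high; leave alone. Origin: centre of the underside
- orange: orange fruit, 74 mm across, 72 mm high; leave alone. Origin: centre of the underside
- salt_dish: small dark grey metal dish with a lid and brass knob, 76 mm across, 36 mm high; leave alone. Origin: centre of the underside
There are look-alikes about, which are no part of the job. Several things look just like the green_tumbler: the one meant starts nearest to the robot's base.

How it is judged:
On the way, in this order (a step that is already met when the one before it is completed fails the run):
1. first stroke: pump head down to its stop, brush standing in its stand (value of joint plunger above 0.0195 m and horizontal distance between brush and stand_floor below 0.015 m and angle between brush's own z axis and vertical below 0.25 rad and distance between brush and stand_floor below 0.02 m), for 0.1 s.
2. pump head up again (value of joint plunger below 0.005 m), for 0.05 s.
3. second stroke: pump head down to its stop, brush in its stand (all of step 1), for 0.1 s.
4. brush head right down on the inner floor of the white tumbler (x of brush in the frame of white_tumbler between -0.013 and 0.013 m and y of brush in the frame of white_tumbler between -0.013 and 0.013 m and angle between white_tumbler's own z axis and vertical below 0.3 rad and z of brush in the frame of white_tumbler below 0.013 m), for 0.1 s.
5. brush head right down on the inner floor of the blue tumbler (x of brush in the frame of blue_tumbler between -0.013 and 0.013 m and y of brush in the frame of blue_tumbler between -0.013 and 0.013 m and angle between blue_tumbler's own z axis and vertical below 0.3 rad and z of brush in the frame of blue_tumbler below 0.013 m), for 0.1 s.
6. brush head right down on the inner floor of the green tumbler (x of brush in the frame of green_tumbler between -0.013 and 0.013 m and y of brush in the frame of green_tumbler between -0.013 and 0.013 m and angle between green_tumbler's own z axis and vertical below 0.3 rad and z of brush in the frame of green_tumbler below 0.013 m), for 0.1 s.
7. brush head right down on the inner floor of the copper tumbler (x of brush in the frame of copper_tumbler between -0.013 and 0.013 m and y of brush in the frame of copper_tumbler between -0.013 and 0.013 m and angle between copper_tumbler's own z axis and vertical below 0.3 rad and z of brush in the frame of copper_tumbler below 0.013 m), for 0.1 s.
At the end, for the whole second after the job is handed in: Every tumbler present stands upright (within 0.1 rad) on the tray's floor, within 90 mm of the tray's centre along its x and 80 mm along its y; the brush stands head down on the crock's floor (within 15 mm, leaning under 0.25 rad); pump head up; all at rest (horizontal distance between brush and crock_floor below 0.015 m and angle between brush's own z axis and vertical below 0.25 rad and distance between brush and crock_floor below 0.02 m and value of joint plunger below 0.004 m and linear speed of each of brush, white_tumbler, blue_tumbler, green_tumbler, copper_tumbler below 0.02 m/s and x of white_tumbler in the frame of tray between -0.09 and 0.09 m and y of white_tumbler in the frame of tray between -0.08 and 0.08 m and z of each of white_tumbler, blue_tumbler, green_tumbler, copper_tumbler in the frame of tray below 0.012 m and angle between each of white_tumbler, blue_tumbler, green_tumbler, copper_tumbler's own z axis and vertical below 0.1 rad and x of blue_tumbler in the frame of tray between -0.09 and 0.09 m and y of blue_tumbler in the frame of tray between -0.08 and 0.08 m and x of green_tumbler in the frame of tray between -0.09 and 0.09 m and y of green_tumbler in the frame of tray between -0.08 and 0.08 m and x of copper_tumbler in the frame of tray between -0.09 and 0.09 m and y of copper_tumbler in the frame of tray between -0.08 and 0.08 m); the robot touches nothing.
It fails at once if a bystander (jigger, coasters, orange, salt dish) is pushed over 40 mm away or knocked over (distance of any of jigger, coasters, orange, salt_dish from where it was at the start of the episode above 0.04 m or angle between any of jigger, coasters, orange, salt_dish's own z axis and vertical above 0.5 rad).
Of white_tumbler, blue_tumbler, green_tumbler, copper_tumbler only 3 to 4 are there at a start; the rules pass over those that are not, and their reading is None.
At some moment in a run one of white_tumbler, blue_tumbler, green_tumbler, copper_tumbler may be knocked a few centimetres aside while the robot is not near it.
It also fails if it takes over 210 s, if anything falls off the work surface, if the arm or the gripper's body presses on something with over 40 N, if the wrist force passes 120 N, or if a joint passes its speed limit or range.

## Robot

A 7-joint arm with a two-finger parallel gripper is mounted at the origin on the work surface. World frame = base frame: x ahead of the robot, y to its left, z up, the work surface at z = 0. Lengths are in m, angles in rad, forces in N, time in s.
With the tool pointing down it reaches from about 0.4 to 0.85 m from the base axis. Payload 10.4 kg.
Tool frame: the origin (TCP) lies at the very end of the fingers, on their centre line; the grasp point (between the pads) lies 19 mm behind it; z points along the fingers, y is the line along which they close (so a half turn about z gives the same grasp; the last joint's range is limited). The gripper opens to 85 mm and grips with 20 to 120 N. Pads are 22 mm wide; open, the fingers measure 114 mm over their backs; the gripper's body (76 mm by 85 mm) begins 54 mm behind the grasp point. The pads swing forward as they close: fully open they stand 13 mm farther back than shut.
Start: joints at [1.263, 0.332, -0.065, 1.46, 0.022, 1.35, -0.088], TCP at [0.176, -0.6, 0.231] pointing down, gripper open.
Joint ranges: [-2.6, 2.6], [-0.5, 2.12], [-1.47, 1.34], [0.16, 2.42], [-1.27, 4.41], [0.06, 2.06], [-2.6, 2.6]. Speed limits (rad/s): [2.22, 2.22, 2.79, 2.79, 3.14, 3.14, 3.14].

## Interface

Orientations are given as a unit quaternion [x, y, z, w].
In Python, from workcell import * gives the robot as it stands. The module is installed in compiled form; this text tells all that it offers.
- The arm moves only by the tool carry_out, never from a script. Its argument "motion" is a list of rows, each an object with "xyz": the shift along the tool's x, y, z in m, a list of three; "angular": the turn, a rotation vector about the tool's x, y, z in degrees, a list of three. A call has 1 to 12 rows; each row is the pose to reach, as a shift and turn from the pose commanded when the call began, along the tool's axes at that moment; what a row does not reach only later rows make up. A row lasts 1/10 s, in which the tool goes at most 50 mm and 8.59 degrees, less where a joint would pass 70% of its speed; a pose out of reach is approached as far as the arm can. A call with a gripper value outside its range is refused whole. "hand" is the opening, from 0 (shut) to 1 (fully open), set as the call begins (left out, the last holds). The fingers move at their own pace and stop on an object; "grip_force" is the grip in N (left out, the last holds). Time passes only in rows, so rows that repeat a pose let the fingers close. It gives the time, the measured TCP pose, the force, the opening and the grip force at its end, in the units of the state.
- get_obs(): the state, without advancing time (a new reading comes with each control period).
- camera(name): name is "scene" or "side" or "wrist"; returns a dict with "img" (480x640x3 uint8, red, green, blue), "fx", "fy", "cx", "cy" (pixels), "extrinsics" (4x4, takes a point from camera to world coordinates). Camera axes: x right, y up, looking along -z (the intrinsics and any distortion apply to the point x, -y, -z); pixel columns grow to the right and rows downward; lengths in m; the calibration is good to about 2 mm. A picture is of the moment at which its call begins. There is no depth.
- hand_in(): hands the job in; it is judged then, once.
The state is a dict: "clock": time; "joint_pos": joint angles; "joint_velocities": joint speeds; "tau": joint torques, N m; "position": TCP position; "ee_rot": TCP orientation; "ft_force": force on the tool from outside, world axes, zero at the start; "torque": the same for the moment, N m; "grip_width": opening from 0.0 (shut) to 1.0 (fully open); "grasp_force": force on a finger pad.
Only numpy, scipy, OpenCV 4.12 (cv2) and the standard library are available. Lean on these libraries where they do the work, as an engineer would, in place of code of your own. Each camera call takes 0.05 s, during which the arm holds its last target. There are 200 camera calls.

## Working session

There is one attempt and no reset: what is moved stays moved. The work goes in short steps, Python scripts to look and compute and a tool call to move; the robot and the scene stay as the last step left them, time stands still between calls to the robot, and variables do not carry over. Pictures are saved under pics/ and viewed, at most 14 in all, crops included, and the job is handed in when it is done.

Besides the shell and the picture viewer there is one more tool, called in YAML: its name, and indented under it one key for each argument. carry_out: Moves the arm, as the interface text tells. Its arguments: {"type":"object","properties":{"motion":{"type":"array"},"hand":{"type":"number"},"grip_force":{"type":"number"}},"required":["motion"]}

```bash
mkdir -p pics; cat > h.py <<'E'
from workcell import *
import numpy as np, cv2
def snap(n,f):
    c=camera(n); cv2.imwrite('pics/'+f+'.png',c['img'][:,:,::-1]); np.save('pics/'+f+'.npy',c,allow_pickle=True); return c
def load(f): return np.load('pics/'+f+'.npy',allow_pickle=True).item()
def ray(c,u,v):
    E=c['extrinsics']; d=np.array([(u-c['cx'])/c['fx'],-(v-c['cy'])/c['fy'],-1.]); return E[:3,3],E[:3,:3]@d
def onplane(c,u,v,z):
    o,d=ray(c,u,v); return (o+d*(z-o[2])/d[2])
def proj(c,p):
    E=c['extrinsics']; q=E[:3,:3].T@(np.array(p)-E[:3,3]); return c['cx']+c['fx']*q[0]/-q[2], c['cy']-c['fy']*q[1]/-q[2]
E
python3 - <<'E'
from h import *
np.set_printoptions(precision=3,suppress=True)
for n in ['scene','side','wrist']:
    c=snap(n,n+'0'); print(n,{k:v for k,v in c.items() if k!='img'})
print(get_obs())
E
```

```text
scene {'fx': 482.98487868617946, 'fy': 482.98487868617946, 'cx': 315.4280669230269, 'cy': 241.9373085493248, 'extrinsics': array([[-0.011, -0.715,  0.699,  1.238],
       [ 1.   , -0.004,  0.011,  0.033],
       [-0.005,  0.7  ,  0.715,  0.831],
       [ 0.   ,  0.   ,  0.   ,  1.   ]])}
side {'fx': 482.06559484204024, 'fy': 482.06559484204024, 'cx': 323.2600229579806, 'cy': 234.64764966427228, 'extrinsics': array([[-0.966,  0.139, -0.219,  0.311],
       [-0.259, -0.493,  0.831,  0.874],
       [ 0.008,  0.859,  0.512,  0.629],
       [ 0.   ,  0.   ,  0.   ,  1.   ]])}
wrist {'fx': 414.6017040450391, 'fy': 414.6017040450391, 'cx': 321.6738993491773, 'cy': 247.7692115348324, 'extrinsics': array([[ 0.281,  0.926,  0.253,  0.24 ],
       [-0.96 ,  0.272,  0.073, -0.581],
       [-0.001, -0.263,  0.965,  0.375],
       [ 0.   ,  0.   ,  0.   ,  1.   ]])}
{'clock': 0.15, 'joint_pos': array([ 1.263,  0.333, -0.065,  1.461,  0.022,  1.35 , -0.088]), 'joint_velocities': array([-0.001, -0.003,  0.001, -0.003, -0.   , -0.   , -0.   ]), 'tau': array([  0.001, -62.582,   0.05 , -39.185,   0.016,   0.008,   0.   ]), 'position': array([ 0.176, -0.6  ,  0.231]), 'ee_rot': array([ 0.99 ,  0.142, -0.   , -0.001]), 'ft_force': array([-0.081, -0.11 ,  0.357]), 'torque': array([-0.057,  0.023, -0.011]), 'grasp_force': 0.0, 'grip_width': 1.0000209710153989}
```

View pics/scene0.png

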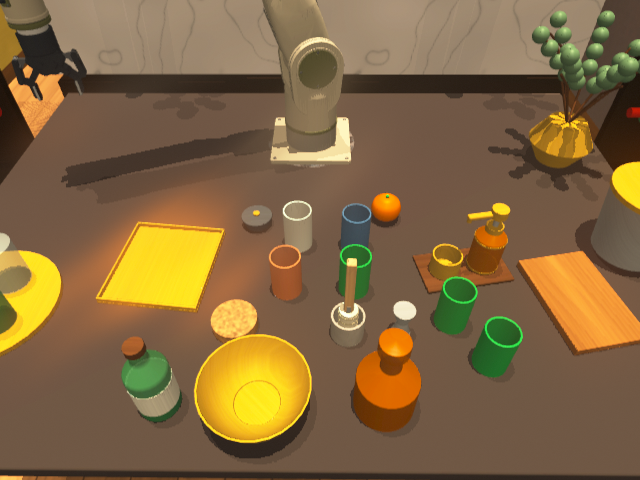

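View pics/side0.png

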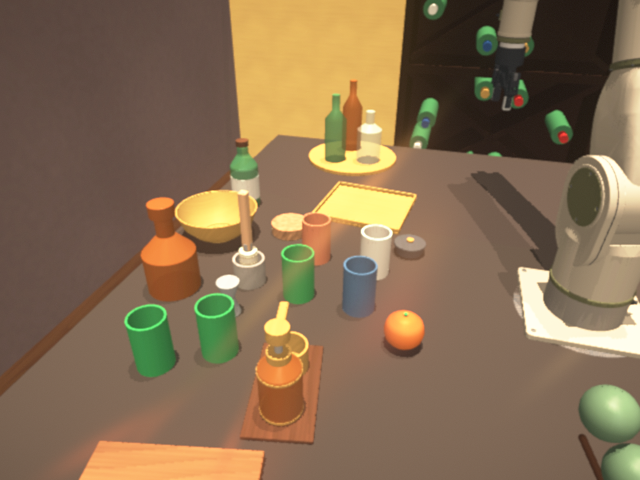

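Scene view: green candidates are at (355,271), (456,305) and (496,347). The one at (355,271) is nearest the robot base (which is at the top of the image). White is at (297,226), blue (356,230), copper (286,272). The brush is in the crock at (348,322), the stand at (446,262), the pump head at (500,211) and the tray at (163,265). Look-alikes to ignore: the two right-hand green cups, the amber decanter at (387,385) and the yellow plate on the left.

```bash
cat > m.py <<'E'
from h import *
from scipy.optimize import least_squares
HSV={'white':((0,0,110),(40,70,255)),'blue':((95,60,30),(125,255,255)),'green':((55,120,40),(80,255,255)),'copper':((3,110,70),(14,215,255))}
def mask(c,lo,hi,box):
    h=cv2.cvtColor(c['img'],cv2.COLOR_RGB2HSV); m=cv2.inRange(h,lo,hi)
    k=np.zeros_like(m); x0,y0,x1,y1=box; k[y0:y1,x0:x1]=m[y0:y1,x0:x1]
    return cv2.morphologyEx(k,cv2.MORPH_OPEN,np.ones((3,3)))
def rim(c,m,z,R):
    # far arc of rim: topmost mask pixel per column, cast on plane z, circle of radius R
    ys,xs=np.nonzero(m); x0,x1=np.percentile(xs,[1,99]); P=[]
    for x in range(int(x0)+2,int(x1)-1):
        col=ys[xs==x]
        if len(col): P.append(onplane(c,x,col.min()-.5,z)[:2])
    P=np.array(P); g=P.mean(0)-.02*(P.mean(0)-c['extrinsics'][:2,3])/1.0*0
    g=P.mean(0)+(c['extrinsics'][:2,3]-P.mean(0))*.03
    r=least_squares(lambda q:np.hypot(*(P-q).T)-R,g,loss='soft_l1',f_scale=.001)
    return r.x, np.median(abs(r.fun)), len(P)
E
python3 - <<'E'
from m import *
np.set_printoptions(precision=4,suppress=True)
B={'scene':{'white':(278,195,316,256),'blue':(335,198,375,258),'green':(335,240,377,300),'copper':(265,242,306,302)},
'side':{'white':(355,222,396,282),'blue':(338,254,382,318),'green':(278,242,320,305),'copper':(298,210,335,267)}}
for n in B:
  c=load(n+'0')
  for k,b in B[n].items():
    m=mask(c,*HSV[k],b); print(n,k,m.astype(bool).sum(),*rim(c,m,.105,.033))
s=load('scene0'); d=load('side0')
# crude points
def tri(a,b):
    o1,d1=ray(s,*a);o2,d2=ray(d,*b); A=np.stack([d1,-d2],1); t=np.linalg.lstsq(A,o2-o1,rcond=None)[0]
    p,q=o1+t[0]*d1,o2+t[1]*d2; return (p+q)/2,np.linalg.norm(p-q)
print('pump',tri((500,210),(278,327)),onplane(s,500,210,.177),onplane(d,278,327,.177))
print('stand rim',onplane(s,446,254,.058),'brush top',tri((351,262),(245,193)),onplane(s,348,312,.06))
print('tray',[onplane(s,*p,.016) for p in [(138,223),(225,227),(195,309),(98,303)]])
for nm,p in dict(jig=(404,310),orange=(386,208),salt=(257,217),coast=(234,320),g2=(457,290),g3=(499,332)).items(): print(nm,onplane(s,*p,{'jig':.075,'orange':.036,'salt':.02,'coast':.02,'g2':.105,'g3':.105}[nm]))
cr=s['img'][180:360,230:530,::-1]; cv2.imwrite('pics/c1.png',cv2.resize(cr,None,fx=2.6,fy=2.6,interpolation=cv2.INTER_CUBIC))
E
```

```text
Traceback (most recent call last):
  File "m.py", line 10, in rim
    ys,xs=np.nonzero(m); x0,x1=np.percentile(xs,[1,99]); P=[]
                               ~~~~~~~~~~~~~^^^^^^^^^^^
IndexError: index 0 is out of bounds for axis 0 with size 0
```

```bash
cat > r1.py <<'E'
from m import *
np.set_printoptions(precision=4,suppress=True)
s=load('scene0'); d=load('side0')
h=cv2.cvtColor(s['img'],cv2.COLOR_RGB2HSV);g=cv2.cvtColor(d['img'],cv2.COLOR_RGB2HSV)
print('HSV',[h[v,u] for u,v in [(297,235),(287,235),(307,235),(297,208),(356,240),(356,212),(372,285),(286,285),(275,285),(298,285),(310,250)]],[g[v,u] for u,v in [(376,255),(366,250),(386,260),(376,233),(360,290),(298,280),(316,243)]])
B={'scene':{'white':(278,195,316,256),'blue':(335,198,375,258),'green':(335,240,377,300),'copper':(265,242,306,302)},
'side':{'white':(355,222,396,282),'blue':(338,254,382,318),'green':(278,242,320,305),'copper':(298,210,335,267)}}
for n in B:
  c=load(n+'0')
  for k,b in B[n].items():
    m=mask(c,*HSV[k],b)
    try: print(n,k,m.astype(bool).sum(),*rim(c,m,.105,.033))
    except Exception as e: print(n,k,'fail')
def tri(a,b):
    o1,d1=ray(s,*a);o2,d2=ray(d,*b); A=np.stack([d1,-d2],1); t=np.linalg.lstsq(A,o2-o1,rcond=None)[0]
    p,q=o1+t[0]*d1,o2+t[1]*d2; return (p+q)/2,np.linalg.norm(p-q)
print('pump',tri((500,210),(278,327)),onplane(s,500,210,.177),onplane(d,278,327,.177))
print('stand rim',onplane(s,446,254,.058),'brush top',tri((351,262),(245,193)),onplane(s,348,312,.06))
print('tray',[onplane(s,*p,.016) for p in [(138,223),(225,227),(195,309),(98,303)]])
for nm,p in dict(jig=(404,310),orange=(386,208),salt=(257,217),coast=(234,320),g2=(457,290),g3=(499,332)).items(): print(nm,onplane(s,*p,{'jig':.075,'orange':.036,'salt':.02,'coast':.02,'g2':.105,'g3':.105}[nm]))
cr=s['img'][180:360,230:530,::-1]; cv2.imwrite('pics/c1.png',cv2.resize(cr,None,fx=2.6,fy=2.6,interpolation=cv2.INTER_CUBIC))
E
python3 r1.py
```

```text
HSV [array([ 17,  84, 160], dtype=uint8), array([ 17,  87, 149], dtype=uint8), array([ 19,  82, 156], dtype=uint8), array([ 18,  82, 156], dtype=uint8), array([101,  61,  84], dtype=uint8), array([102,  47,  81], dtype=uint8), array([ 14, 102, 115], dtype=uint8), array([ 10, 183, 160], dtype=uint8), array([ 11, 183, 148], dtype=uint8), array([ 11, 183, 148], dtype=uint8), array([ 14, 101, 101], dtype=uint8)] [array([ 19,  63, 224], dtype=uint8), array([ 18,  67, 214], dtype=uint8), array([ 16,  69, 203], dtype=uint8), array([ 19,  62, 225], dtype=uint8), array([107,  35, 116], dtype=uint8), array([ 51, 115, 144], dtype=uint8), array([ 11, 152, 220], dtype=uint8)]
scene white fail
scene blue 39 [0.4929 0.1094] 0.00040177444564485493 9
scene green 1056 [0.5638 0.1041] 0.0004327719149212275 28
scene copper 2006 [ 0.5582 -0.055 ] 0.0016822122095301664 33
side white 1107 [ 0.428  -0.0211] 0.0007138054978260561 26
side blue fail
side green 282 [0.5495 0.1641] 0.030796963968507993 23
side copper 1271 [ 0.5684 -0.033 ] 0.0016254129353308923 32
pump (array([0.5009, 0.3965, 0.1738]), np.float64(0.0005291036564518169)) [0.5048 0.3949 0.177 ] [0.4994 0.3997 0.177 ]
stand rim [0.516  0.3064 0.058 ] brush top (array([0.679 , 0.0851, 0.2114]), np.float64(0.00033495069563278806)) [0.6743 0.0868 0.06  ]
tray [array([ 0.3773, -0.4171,  0.016 ]), array([ 0.3903, -0.2006,  0.016 ]), array([ 0.6368, -0.2282,  0.016 ]), array([ 0.6227, -0.4358,  0.016 ])]
jig [0.6797 0.1936 0.075 ]
orange [0.341  0.1939 0.036 ]
salt [ 0.3582 -0.1252  0.02  ]
coast [ 0.6666 -0.1425  0.02  ]
g2 [0.654 0.294 0.105]
g3 [0.7487 0.35   0.105 ]m.py:14: RuntimeWarning: Mean of empty slice.
  P=np.array(P); g=P.mean(0)-.02*(P.mean(0)-c['extrinsics'][:2,3])/1.0*0
  ret = ret.dtype.type(ret / rcount)
m.py:15: RuntimeWarning: Mean of empty slice.
  g=P.mean(0)+(c['extrinsics'][:2,3]-P.mean(0))*.03
```

View pics/c1.png

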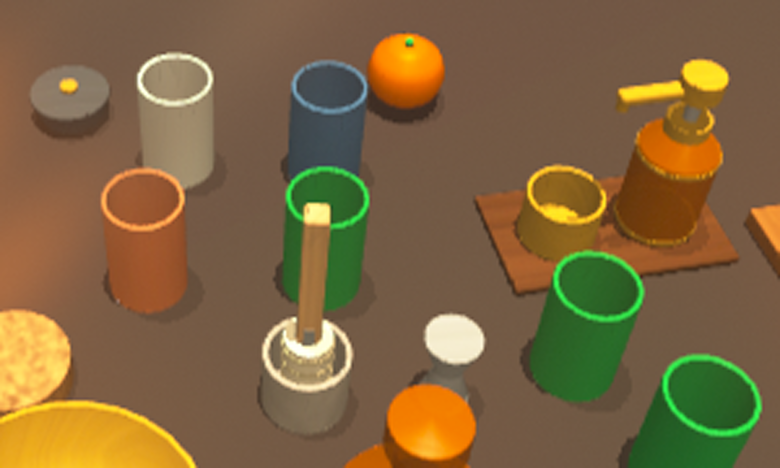

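The crop confirms it: the green tumbler behind the brush, and the white, blue and copper ones, all stand upright and open. Moving to look down at the brush.

carry_out:
  motion:
    - {"xyz":[0.03,-0.027,-0.03],"angular":[0,0,4]}
    - {"xyz":[0.06,-0.054,-0.06],"angular":[0,0,8]}
    - {"xyz":[0.09,-0.08,-0.09],"angular":[0,0,12]}
    - {"xyz":[0.12,-0.107,-0.09],"angular":[0,0,16.3]}
    - {"xyz":[0.15,-0.134,-0.09],"angular":[0,0,16.3]}
    - {"xyz":[0.18,-0.16,-0.09],"angular":[0,0,16.3]}
    - {"xyz":[0.21,-0.187,-0.09],"angular":[0,0,16.3]}
    - {"xyz":[0.24,-0.214,-0.09],"angular":[0,0,16.3]}
    - {"xyz":[0.27,-0.24,-0.09],"angular":[0,0,16.3]}
    - {"xyz":[0.3,-0.267,-0.09],"angular":[0,0,16.3]}
    - {"xyz":[0.3,-0.267,-0.09],"angular":[0,0,16.3]}

```text
clock: 1.25
position: [0.3913, -0.2542, 0.3216]
ee_rot: [1.0, 0.004, 0.001, -0.0]
ft_force: [-0.7, -0.9, -0.5]
grip_width: 0.999
grasp_force: 0.0
```

carry_out:
  motion:
    - {"xyz":[0.02,-0.033,0]}
    - {"xyz":[0.04,-0.067,0]}
    - {"xyz":[0.06,-0.1,0]}
    - {"xyz":[0.08,-0.133,0]}
    - {"xyz":[0.105,-0.17,0]}
    - {"xyz":[0.13,-0.205,0]}
    - {"xyz":[0.15,-0.24,0]}
    - {"xyz":[0.17,-0.275,0]}
    - {"xyz":[0.19,-0.31,0]}
    - {"xyz":[0.212,-0.34,0]}
    - {"xyz":[0.212,-0.34,0]}

```text
validation failed for argument at $.mo...
```

carry_out:
  motion:
    - {"xyz":[0.02,-0.033,0],"angular":[0,0,0]}
    - {"xyz":[0.04,-0.067,0],"angular":[0,0,0]}
    - {"xyz":[0.06,-0.1,0],"angular":[0,0,0]}
    - {"xyz":[0.08,-0.133,0],"angular":[0,0,0]}
    - {"xyz":[0.105,-0.17,0],"angular":[0,0,0]}
    - {"xyz":[0.13,-0.205,0],"angular":[0,0,0]}
    - {"xyz":[0.15,-0.24,0],"angular":[0,0,0]}
    - {"xyz":[0.17,-0.275,0],"angular":[0,0,0]}
    - {"xyz":[0.19,-0.31,0],"angular":[0,0,0]}
    - {"xyz":[0.21,-0.334,0],"angular":[0,0,0]}
    - {"xyz":[0.21,-0.334,0],"angular":[0,0,0]}
    - {"xyz":[0.21,-0.334,0],"angular":[0,0,0]}

```text
clock: 2.45
position: [0.5984, 0.0748, 0.3206]
ee_rot: [1.0, 0.001, -0.001, -0.0]
ft_force: [0.3, -0.1, 0.3]
grip_width: 0.995
grasp_force: 0.0
```

```bash
python3 - <<'E'
from h import *
np.set_printoptions(precision=4,suppress=True)
c=snap('wrist','w1'); o=get_obs(); print(o['position'],o['ee_rot'],o['joint_pos'])
s=load('scene0')
for k,p in dict(white=(297.7,210.8),blue=(356.2,213.5),green=(355.8,256.2),copper=(285,256.9)).items(): print(k,onplane(s,*p,.105)[:2])
print('pump',onplane(s,230+705/2.6,180+78/2.6,.177),'stand',onplane(s,230+567/2.6,180+195/2.6,.058),'crock',onplane(s,230+307/2.6,180+356/2.6,.06))
print(proj(c,(.679,.085,.216)))
E
```

```text
[0.5983 0.0738 0.3209] [ 1.     -0.0002 -0.0004  0.0003] [ 0.336   0.3285 -0.6989  1.3446  0.2095  1.5433 -1.9132]
white [ 0.4294 -0.0191]
blue [0.4376 0.1118]
green [0.5673 0.1047]
copper [ 0.5701 -0.04  ]
pump [0.5048 0.3972 0.177 ] stand [0.519  0.3104 0.058 ] crock [0.686  0.0865 0.06  ]
(np.float64(304.50369503572904), np.float64(109.83690560282938))
```

View pics/w1.png

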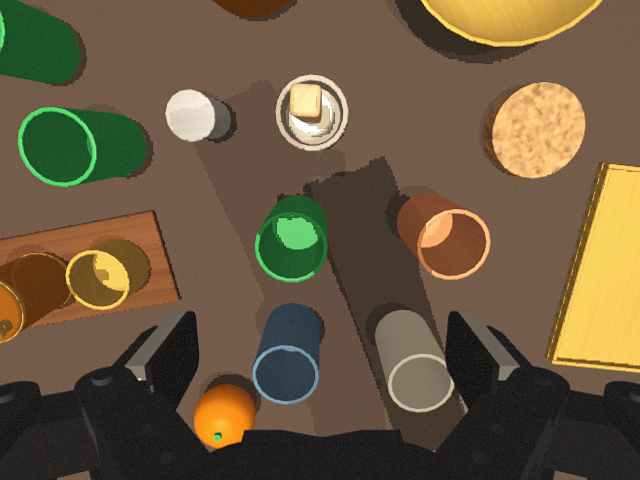

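Wrist view: brush top at (306,99) in the crock (312,112), jigger (198,116). Rims: green (292,244), copper (452,243), blue (286,374), white (420,382). Stand rim at (99,279).

```bash
python3 - <<'E'
from h import *
np.set_printoptions(precision=4,suppress=True)
c=load('w1'); 
for k,p,z in [('white',(420,382.5),.105),('blue',(286.5,374.5),.105),('green',(292,244),.105),('copper',(452,243),.105),('crock',(312,112),.06),('stand',(99,279),.058)]: print(k,onplane(c,*p,z)[:2])
h=cv2.cvtColor(c['img'],cv2.COLOR_RGB2HSV); roi=c['img'][75:130,280:335]
print(h[95,300],h[95,306],h[118,303],h[118,315],h[90,330],h[106,318])
g=h[80:125,285:330]; 
m=((g[...,1]>75)&(g[...,2]>200)).astype(np.uint8)*255
n,l,st,ce=cv2.connectedComponentsWithStats(m); i=1+np.argmax(st[1:,4]); print(st[i],ce[i]+[285,80])
print(cv2.minAreaRect(np.argwhere(l==i)[:,::-1].astype(np.float32)))
cv2.imwrite('pics/c2.png',cv2.resize(np.hstack([roi[:,:,::-1],cv2.cvtColor(cv2.copyMakeBorder(m,5,5,5,5,0),cv2.COLOR_GRAY2BGR)]),None,fx=7,fy=7,interpolation=cv2.INTER_CUBIC))
E
```

```text
white [ 0.4295 -0.0222]
blue [0.4382 0.1094]
green [0.5706 0.1017]
copper [ 0.5718 -0.0417]
crock [0.6855 0.0842]
stand [0.5203 0.3061]
[ 23  86 251] [ 25  80 251] [ 15 132 120] [ 16 135 115] [14 70 88] [ 17 109 255]
[  5   3  31  34 775] [303.8658  98.6929]
((19.700000762939453, 19.600000381469727), (30.006954193115234, 32.12094497680664), 3.3664608001708984)
```

View pics/c2.png

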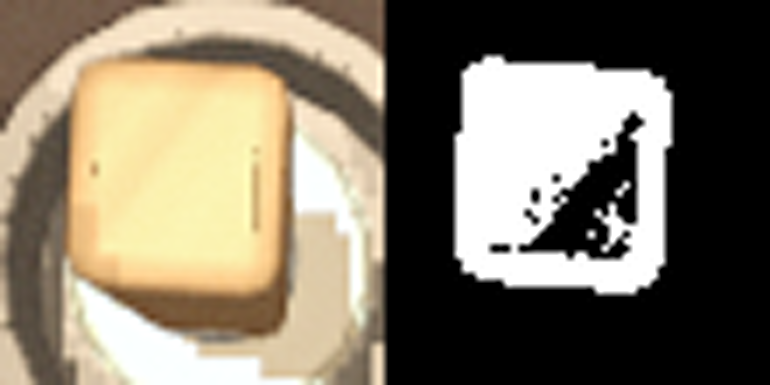

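carry_out:
  motion:
    - {"xyz":[0.01,-0.001,0],"angular":[0,0,-8]}
    - {"xyz":[0.02,-0.002,0],"angular":[0,0,-16]}
    - {"xyz":[0.03,-0.004,0],"angular":[0,0,-24]}
    - {"xyz":[0.04,-0.005,0],"angular":[0,0,-32]}
    - {"xyz":[0.05,-0.006,0],"angular":[0,0,-40]}
    - {"xyz":[0.06,-0.007,0],"angular":[0,0,-48]}
    - {"xyz":[0.07,-0.008,0],"angular":[0,0,-56]}
    - {"xyz":[0.08,-0.009,0],"angular":[0,0,-64]}
    - {"xyz":[0.087,-0.01,0],"angular":[0,0,-72]}
    - {"xyz":[0.087,-0.01,0],"angular":[0,0,-80]}
    - {"xyz":[0.087,-0.01,0],"angular":[0,0,-86.6]}
    - {"xyz":[0.087,-0.01,0],"angular":[0,0,-86.6]}

```text
clock: 3.7
position: [0.6853, 0.0829, 0.3214]
ee_rot: [0.728, 0.686, -0.0, 0.0]
ft_force: [-0.4, 0.1, 1.0]
grip_width: 0.998
grasp_force: 0.0
```

```bash
cat >> h.py <<'E'
from scipy.spatial.transform import Rotation as R_
np.set_printoptions(precision=4,suppress=True)
def st(*targets):
    o=get_obs(); R=R_.from_quat(o['ee_rot']).as_matrix(); p=o['position']
    print('t',o['clock'],'p',p,'heading',np.degrees(np.arctan2(R[1,0],R[0,0])).round(2),'tilt',R[:,2],'F',o['ft_force'],'w',round(o['grip_width'],3),'g',o['grasp_force'],'j7',o['joint_pos'][6].round(2))
    for t in targets: print(t,'tool delta',R.T@(np.array(t)-p))
E
python3 -c "
from h import *
st((.685,.0843,.172),(.685,.0843,.24))"
```

```text
t 3.7 p [0.6853 0.0829 0.3214] heading 86.61 tilt [ 0.0002 -0.001  -1.    ] F [-0.43    0.1145  0.9677] w 0.998 g 0.0 j7 -0.49
(0.685, 0.0843, 0.172) tool delta [ 0.0015 -0.0005  0.1494]
(0.685, 0.0843, 0.24) tool delta [ 0.0015 -0.0004  0.0814]
```

carry_out:
  motion:
    - {"xyz":[0.001,0,0.04],"angular":[0,0,0]}
    - {"xyz":[0.001,0,0.08],"angular":[0,0,0]}
    - {"xyz":[0.001,0,0.11],"angular":[0,0,0]}
    - {"xyz":[0.001,0,0.135],"angular":[0,0,0]}
    - {"xyz":[0.001,0,0.149],"angular":[0,0,0]}
    - {"xyz":[0.001,0,0.149],"angular":[0,0,0]}

```text
clock: 4.3
position: [0.6847, 0.0845, 0.1707]
ee_rot: [0.729, 0.685, -0.001, -0.0]
ft_force: [-1.0, -0.6, 0.8]
grip_width: 1.003
grasp_force: 0.0
```

carry_out:
  motion:
    - {"xyz":[0,0,0],"angular":[0,0,0]}
    - {"xyz":[0,0,0],"angular":[0,0,0]}
    - {"xyz":[0,0,0],"angular":[0,0,0]}
    - {"xyz":[0,0,0],"angular":[0,0,0]}
    - {"xyz":[0,0,0],"angular":[0,0,0]}
    - {"xyz":[0,0,0],"angular":[0,0,0]}
    - {"xyz":[0,0,0],"angular":[0,0,0]}
    - {"xyz":[0,0,0],"angular":[0,0,0]}
  hand: 0
  grip_force: 60

```text
clock: 5.1
position: [0.6856, 0.086, 0.1729]
ee_rot: [0.728, 0.686, 0.0, 0.0]
ft_force: [-0.5, 0.3, 4.3]
grip_width: 0.204
grasp_force: 59.4
```

```bash
python3 -c "
from h import *
st((.685,.0843,.30),(.52,.225,.30),(.52,.225,.238),(.52,.307,.238))
import cv2;snap('scene','s1')"
```

```text
t 5.1 p [0.6856 0.086  0.1729] heading 86.62 tilt [ 0.0007  0.0001 -1.    ] F [-0.5145  0.321   4.3453] w 0.204 g 59.36256229877472 j7 -0.54
(0.685, 0.0843, 0.3) tool delta [-0.0017 -0.0004 -0.1271]
(0.52, 0.225, 0.3) tool delta [ 0.1291 -0.1735 -0.1272]
(0.52, 0.225, 0.238) tool delta [ 0.129  -0.1735 -0.0652]
(0.52, 0.307, 0.238) tool delta [ 0.2109 -0.1783 -0.0652]
```

carry_out:
  motion:
    - {"xyz":[0,0,-0.03],"angular":[0,0,0]}
    - {"xyz":[0,0,-0.065],"angular":[0,0,0]}
    - {"xyz":[0,0,-0.1],"angular":[0,0,0]}
    - {"xyz":[0,0,-0.13],"angular":[0,0,0]}
    - {"xyz":[0.02,-0.028,-0.13],"angular":[0,0,0]}
    - {"xyz":[0.045,-0.06,-0.13],"angular":[0,0,0]}
    - {"xyz":[0.07,-0.095,-0.13],"angular":[0,0,0]}
    - {"xyz":[0.095,-0.13,-0.13],"angular":[0,0,0]}
    - {"xyz":[0.115,-0.155,-0.13],"angular":[0,0,0]}
    - {"xyz":[0.129,-0.174,-0.13],"angular":[0,0,0]}
    - {"xyz":[0.129,-0.174,-0.13],"angular":[0,0,0]}
    - {"xyz":[0.129,-0.174,-0.13],"angular":[0,0,0]}

```text
clock: 6.35
position: [0.5198, 0.2243, 0.3022]
ee_rot: [0.728, 0.686, -0.0, 0.0]
ft_force: [0.4, -0.3, -1.1]
grip_width: 0.199
grasp_force: 59.3
```

```bash
python3 -c "
from h import *
snap('wrist','w2')
st((.5195,.3075,.238))"
```

```text
t 6.4 p [0.5203 0.2237 0.3021] heading 86.52 tilt [ 0.0001 -0.0006 -1.    ] F [ 0.1837  0.038  -1.6045] w 0.204 g 59.25423324108124 j7 -0.75
(0.5195, 0.3075, 0.238) tool delta [ 0.0836 -0.0059  0.064 ]
```

View pics/w2.png

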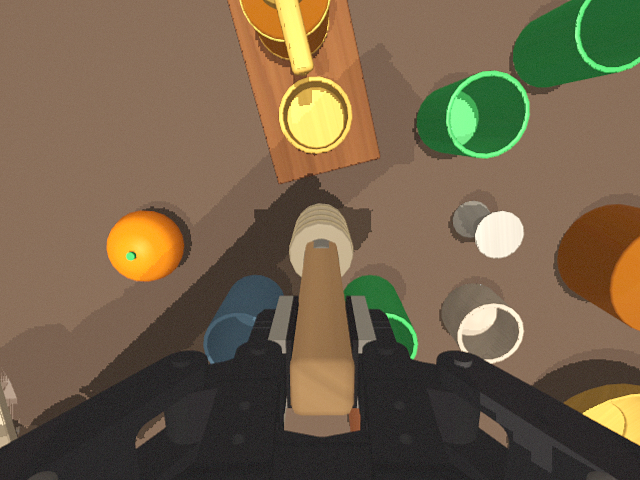

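Wrist view: brush held upright; stand rim centre at (315,115), spout tip at (301,70).

```bash
python3 -c "
from h import *
c=load('w2');print(onplane(c,315.5,115.5,.058),'crock',onplane(c,490,333,.06),'spouttip',onplane(c,301,68,.168))"
```

```text
[0.5199 0.3077 0.058 ] crock [0.6848 0.0852 0.06  ] spouttip [0.5139 0.3316 0.168 ]
```

carry_out:
  motion:
    - {"xyz":[0,0,0.03],"angular":[0,0,0]}
    - {"xyz":[0,0,0.064],"angular":[0,0,0]}
    - {"xyz":[0.02,-0.001,0.064],"angular":[0,0,0]}
    - {"xyz":[0.045,-0.003,0.064],"angular":[0,0,0]}
    - {"xyz":[0.07,-0.005,0.064],"angular":[0,0,0]}
    - {"xyz":[0.083,-0.006,0.064],"angular":[0,0,0]}
    - {"xyz":[0.083,-0.006,0.064],"angular":[0,0,0]}
    - {"xyz":[0.083,-0.006,0.085],"angular":[0,0,0]}
    - {"xyz":[0.083,-0.006,0.105],"angular":[0,0,0]}
    - {"xyz":[0.083,-0.006,0.118],"angular":[0,0,0]}
    - {"xyz":[0.083,-0.006,0.124],"angular":[0,0,0]}
    - {"xyz":[0.083,-0.006,0.124],"angular":[0,0,0]}

```text
clock: 7.6
position: [0.5192, 0.3076, 0.1789]
ee_rot: [0.728, 0.685, 0.0, 0.0]
ft_force: [-0.6, -0.2, -0.4]
grip_width: 0.205
grasp_force: 59.2
```

carry_out:
  motion:
    - {"xyz":[0,0,0],"angular":[0,0,0]}
    - {"xyz":[0,0,0],"angular":[0,0,0]}

```text
clock: 7.8
position: [0.519, 0.3077, 0.1789]
ee_rot: [0.728, 0.686, 0.0, 0.0]
ft_force: [0.9, -0.6, 2.8]
grip_width: 0.205
grasp_force: 59.9
```

carry_out:
  motion:
    - {"xyz":[0,0,0.001],"angular":[0,0,0]}
    - {"xyz":[0,0,0.001],"angular":[0,0,0]}
    - {"xyz":[0,0,0],"angular":[0,0,0]}
    - {"xyz":[0,0,0],"angular":[0,0,0]}
    - {"xyz":[0,0,0],"angular":[0,0,0]}
    - {"xyz":[0,0,-0.02],"angular":[0,0,0]}
    - {"xyz":[0,0,-0.05],"angular":[0,0,0]}
    - {"xyz":[0,0,-0.085],"angular":[0,0,0]}
    - {"xyz":[0,0,-0.12],"angular":[0,0,0]}
    - {"xyz":[0,0,-0.12],"angular":[0,0,0]}
  hand: 0.6

```text
clock: 8.8
position: [0.5192, 0.3095, 0.3031]
ee_rot: [0.728, 0.686, 0.003, 0.001]
ft_force: [-0.2, 0.4, -0.2]
grip_width: 0.601
grasp_force: 0.0
```

```bash
python3 -c "
from h import *
import numpy as np
w=snap('wrist','w3');s=snap('scene','s2')
st((.504,.397,.20))
A=cv2.resize(w['img'][:300,150:500],None,fx=1.2,fy=1.2);B=cv2.resize(s['img'][170:310,400:560],None,fx=2.3,fy=2.572)
cv2.imwrite('pics/c3.png',np.hstack([A,B])[:,:,::-1])
print(A.shape,B.shape)"
```

```text
t 8.9 p [0.5184 0.3083 0.2987] heading 86.62 tilt [ 0.0011  0.0004 -1.    ] F [0.0632 0.2445 0.221 ] w 0.601 g 0.0 j7 -0.91
(0.504, 0.397, 0.2) tool delta [ 0.0877 -0.0197  0.0987]
(360, 420, 3) (360, 368, 3)
```

View pics/c3.png

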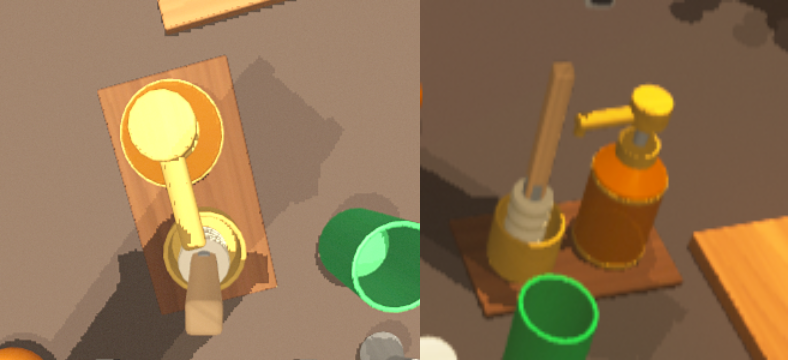

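Brush stands upright in the stand; the pump head centre is at about (285,103) in the wrist image.

```bash
python3 -c "
from h import *
c=load('w3');p=onplane(c,285,103,.177);print(p)
st((p[0],p[1],.2),(p[0],p[1],.153))"
```

```text
[0.5028 0.3969 0.177 ]
t 8.9 p [0.5184 0.3083 0.2987] heading 86.62 tilt [ 0.0011  0.0004 -1.    ] F [0.0632 0.2445 0.221 ] w 0.601 g 0.0 j7 -0.91
(np.float64(0.5028452035597837), np.float64(0.3969338404005203), 0.2) tool delta [ 0.0875 -0.0209  0.0987]
(np.float64(0.5028452035597837), np.float64(0.3969338404005203), 0.153) tool delta [ 0.0875 -0.0209  0.1457]
```

carry_out:
  motion:
    - {"xyz":[0.025,-0.006,0],"angular":[0,0,0]}
    - {"xyz":[0.055,-0.013,0],"angular":[0,0,0]}
    - {"xyz":[0.087,-0.02,0],"angular":[0,0,0]}
    - {"xyz":[0.087,-0.02,0],"angular":[0,0,0]}
    - {"xyz":[0.087,-0.02,0.03],"angular":[0,0,0]}
    - {"xyz":[0.087,-0.02,0.07],"angular":[0,0,0]}
    - {"xyz":[0.087,-0.02,0.1],"angular":[0,0,0]}
    - {"xyz":[0.087,-0.02,0.1],"angular":[0,0,0]}
    - {"xyz":[0.087,-0.02,0.1],"angular":[0,0,0]}
  hand: 0

```text
clock: 9.8
position: [0.5035, 0.3956, 0.1983]
ee_rot: [0.728, 0.686, -0.001, -0.0]
ft_force: [0.0, 0.7, 0.1]
grip_width: -0.002
grasp_force: 0.0
```

```bash
python3 -c "
from h import *
st((.5028,.3969,.153))"
```

```text
t 9.8 p [0.5035 0.3956 0.1983] heading 86.6 tilt [-0.0009 -0.0007 -1.    ] F [0.0323 0.6552 0.141 ] w -0.002 g 0.0 j7 -1.1
(0.5028, 0.3969, 0.153) tool delta [ 0.0013 -0.0007  0.0453]
```

carry_out:
  motion:
    - {"xyz":[0.001,0,0.015],"angular":[0,0,0]}
    - {"xyz":[0.001,0,0.025],"angular":[0,0,0]}
    - {"xyz":[0.001,0,0.033],"angular":[0,0,0]}
    - {"xyz":[0.001,0,0.039],"angular":[0,0,0]}
    - {"xyz":[0.001,0,0.042],"angular":[0,0,0]}
    - {"xyz":[0.001,0,0.043],"angular":[0,0,0]}
    - {"xyz":[0.001,0,0.044],"angular":[0,0,0]}

```text
clock: 10.5
position: [0.504, 0.3978, 0.1556]
ee_rot: [0.728, 0.686, 0.001, 0.0]
ft_force: [-1.3, -0.3, 7.9]
grip_width: 0.0
grasp_force: 4.6
```

carry_out:
  motion:
    - {"xyz":[0,0,0.001],"angular":[0,0,0]}
    - {"xyz":[0,0,0.002],"angular":[0,0,0]}
    - {"xyz":[0,0,0.002],"angular":[0,0,0]}

```text
clock: 10.8
position: [0.5041, 0.3979, 0.1551]
ee_rot: [0.728, 0.686, 0.001, 0.0]
ft_force: [-3.0, -3.4, 20.1]
grip_width: -0.0
grasp_force: 9.9
```

At the stop (20 N at z 0.155). Up and second stroke.

carry_out:
  motion:
    - {"xyz":[0,0,-0.02],"angular":[0,0,0]}
    - {"xyz":[0,0,-0.042],"angular":[0,0,0]}
    - {"xyz":[0,0,-0.042],"angular":[0,0,0]}
    - {"xyz":[0,0,-0.042],"angular":[0,0,0]}
    - {"xyz":[0,0,-0.042],"angular":[0,0,0]}
    - {"xyz":[0,0,-0.042],"angular":[0,0,0]}

```text
clock: 11.4
position: [0.5033, 0.3966, 0.1933]
ee_rot: [0.728, 0.686, -0.001, 0.0]
ft_force: [-0.1, 0.6, -0.2]
grip_width: -0.004
grasp_force: 0.0
```

carry_out:
  motion:
    - {"xyz":[0,0,0.015],"angular":[0,0,0]}
    - {"xyz":[0,0,0.025],"angular":[0,0,0]}
    - {"xyz":[0,0,0.033],"angular":[0,0,0]}
    - {"xyz":[0,0,0.039],"angular":[0,0,0]}
    - {"xyz":[0,0,0.042],"angular":[0,0,0]}
    - {"xyz":[0,0,0.0425],"angular":[0,0,0]}
    - {"xyz":[0,0,0.0425],"angular":[0,0,0]}
    - {"xyz":[0,0,0.0425],"angular":[0,0,0]}

```text
clock: 12.2
position: [0.5038, 0.3975, 0.155]
ee_rot: [0.728, 0.686, 0.001, 0.001]
ft_force: [-6.6, -8.4, 31.9]
grip_width: 0.002
grasp_force: 16.0
```

carry_out:
  motion:
    - {"xyz":[0,0,0],"angular":[0,0,0]}
    - {"xyz":[0,0,0],"angular":[0,0,0]}

```text
clock: 12.4
position: [0.5038, 0.3975, 0.155]
ee_rot: [0.728, 0.686, 0.001, 0.001]
ft_force: [-6.5, -8.8, 31.5]
grip_width: 0.002
grasp_force: 16.0
```

carry_out:
  motion:
    - {"xyz":[0,0,-0.02],"angular":[0,0,0]}
    - {"xyz":[0,0,-0.05],"angular":[0,0,0]}
    - {"xyz":[0,0,-0.085],"angular":[0,0,0]}
    - {"xyz":[0,0,-0.12],"angular":[0,0,0]}
    - {"xyz":[0,0,-0.147],"angular":[0,0,0]}
    - {"xyz":[-0.03,0.007,-0.147],"angular":[0,0,0]}
    - {"xyz":[-0.06,0.014,-0.147],"angular":[0,0,0]}
    - {"xyz":[-0.088,0.02,-0.147],"angular":[0,0,0]}
    - {"xyz":[-0.088,0.02,-0.147],"angular":[0,0,0]}
    - {"xyz":[-0.088,0.02,-0.147],"angular":[0,0,0]}
  hand: 0.6

```text
clock: 13.4
position: [0.5185, 0.3071, 0.2978]
ee_rot: [0.728, 0.685, -0.001, 0.0]
ft_force: [-0.7, 0.8, 0.3]
grip_width: 0.601
grasp_force: 0.0
```

```bash
python3 -c "
from h import *
a=load('w3');w=snap('wrist','w4');s=snap('scene','s3');d=snap('side','d3')
A=s['img'].astype(int);B=load('s2')['img'].astype(int)
df=(abs(A-B).sum(2)>90).astype(np.uint8);n,l,t,c=cv2.connectedComponentsWithStats(df);print([list(x) for x in t[1:] if x[4]>40])
h=cv2.cvtColor(w['img'],cv2.COLOR_RGB2HSV)
print('brush top px expected',proj(w,(.5192,.308,.222)))
st((.519,.308,.178))
cv2.imwrite('pics/c4.png',np.hstack([cv2.resize(w['img'][100:400,150:450],(400,400)),cv2.resize(s['img'][170:370,230:430],(400,400))])[:,:,::-1])"
```

```text
[[np.int32(476), np.int32(57), np.int32(54), np.int32(13), np.int32(72)], [np.int32(479), np.int32(69), np.int32(41), np.int32(9), np.int32(64)], [np.int32(478), np.int32(72), np.int32(40), np.int32(12), np.int32(83)], [np.int32(492), np.int32(127), np.int32(7), np.int32(10), np.int32(41)], [np.int32(371), np.int32(196), np.int32(11), np.int32(24), np.int32(188)], [np.int32(342), np.int32(204), np.int32(29), np.int32(20), np.int32(103)]]
brush top px expected (np.float64(322.02741377405505), np.float64(258.05147746934875))
t 13.55 p [0.5176 0.309  0.2983] heading 86.72 tilt [-0.0008  0.0001 -1.    ] F [0.1433 0.0073 1.0317] w 0.602 g 0.0 j7 -0.92
(0.519, 0.308, 0.178) tool delta [-0.001   0.0015  0.1203]
```

View pics/c4.png

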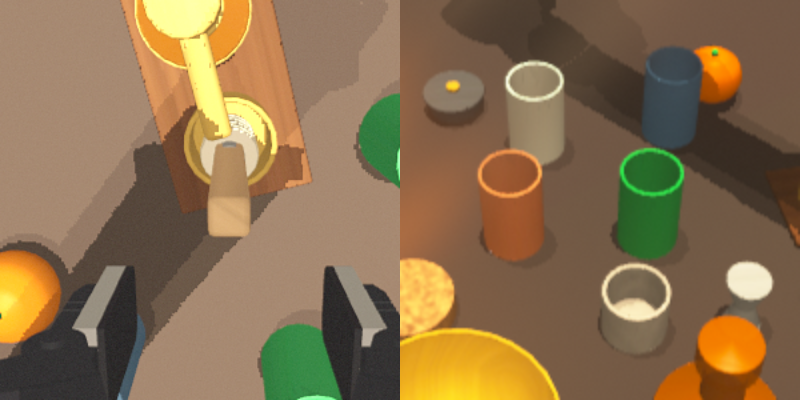

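Brush still upright. The blue tumbler has been knocked to about (566,202) in the scene image, still upright and close to the orange. I'll re-grasp the brush.

carry_out:
  motion:
    - {"xyz":[-0.001,0,0.03],"angular":[0,0,0]}
    - {"xyz":[-0.001,0,0.06],"angular":[0,0,0]}
    - {"xyz":[-0.001,0,0.09],"angular":[0,0,0]}
    - {"xyz":[-0.001,0,0.11],"angular":[0,0,0]}
    - {"xyz":[-0.001,0,0.121],"angular":[0,0,0]}
    - {"xyz":[-0.001,0,0.121],"angular":[0,0,0]}

```text
clock: 14.15
position: [0.5174, 0.3074, 0.1765]
ee_rot: [0.727, 0.686, -0.001, -0.0]
ft_force: [-0.3, -0.1, 0.3]
grip_width: 0.604
grasp_force: 0.0
```

carry_out:
  motion:
    - {"xyz":[0,0,0],"angular":[0,0,0]}
    - {"xyz":[0,0,0],"angular":[0,0,0]}
    - {"xyz":[0,0,0],"angular":[0,0,0]}
    - {"xyz":[0,0,0],"angular":[0,0,0]}
    - {"xyz":[0,0,0],"angular":[0,0,0]}
    - {"xyz":[0,0,0],"angular":[0,0,0]}
  hand: 0
  grip_force: 60

```text
clock: 14.75
position: [0.5187, 0.3077, 0.1791]
ee_rot: [0.728, 0.686, 0.001, 0.0]
ft_force: [0.4, -0.0, 5.5]
grip_width: 0.203
grasp_force: 59.4
```

```bash
python3 -c "
from h import *
s=load('s3')
print('blue',onplane(s,566-200+0,202.5,.105), 'white',onplane(s,230+535/2,170+82/2,.105),'green',onplane(s,230+651/2,170+174/2,.105),'cop',onplane(s,230+510/2,170+174/2,.105))
st((.519,.225,.238),(.519,.225,.32),(.44,.08,.32),(.4295,-.021,.32))"
```

```text
blue [0.4002 0.1359 0.105 ] white [0.4275 0.4283 0.105 ] green [0.5668 0.5108 0.105 ] cop [0.5678 0.3676 0.105 ]
t 14.75 p [0.5187 0.3077 0.1791] heading 86.62 tilt [ 0.0019  0.0011 -1.    ] F [ 0.3557 -0.0265  5.5098] w 0.203 g 59.441701769828796 j7 -0.96
(0.519, 0.225, 0.238) tool delta [-0.0824  0.0053 -0.0589]
(0.519, 0.225, 0.32) tool delta [-0.0823  0.0054 -0.1409]
(0.44, 0.08, 0.32) tool delta [-0.2317 -0.0649 -0.1413]
(0.4295, -0.021, 0.32) tool delta [-0.3332 -0.0694 -0.1414]
```

carry_out:
  motion:
    - {"xyz":[0,0,-0.02],"angular":[0,0,0]}
    - {"xyz":[0,0,-0.042],"angular":[0,0,0]}
    - {"xyz":[0,0,-0.06],"angular":[0,0,0]}
    - {"xyz":[0,0,-0.06],"angular":[0,0,0]}
    - {"xyz":[-0.025,0.002,-0.06],"angular":[0,0,0]}
    - {"xyz":[-0.055,0.004,-0.06],"angular":[0,0,0]}
    - {"xyz":[-0.082,0.005,-0.065],"angular":[0,0,0]}
    - {"xyz":[-0.09,0.003,-0.1],"angular":[0,0,0]}
    - {"xyz":[-0.1,0,-0.141],"angular":[0,0,0]}
    - {"xyz":[-0.13,-0.01,-0.141],"angular":[0,0,0]}
    - {"xyz":[-0.16,-0.025,-0.141],"angular":[0,0,0]}
    - {"xyz":[-0.19,-0.04,-0.141],"angular":[0,0,0]}

```text
clock: 15.95
position: [0.4664, 0.1186, 0.3177]
ee_rot: [0.728, 0.686, -0.0, -0.0]
ft_force: [-0.0, -0.7, -0.0]
grip_width: 0.203
grasp_force: 58.9
```

```bash
python3 -c "
from h import *
st((.429,-.065,.32),(.429,-.021,.32))"
```

```text
t 15.95 p [0.4664 0.1186 0.3177] heading 86.6 tilt [-0.0011  0.0003 -1.    ] F [-0.0043 -0.6909 -0.014 ] w 0.203 g 58.916675448417664 j7 -0.42
(0.429, -0.065, 0.32) tool delta [-0.1855 -0.0264 -0.0023]
(0.429, -0.021, 0.32) tool delta [-0.1415 -0.029  -0.0023]
```

carry_out:
  motion:
    - {"xyz":[-0.035,-0.007,0],"angular":[0,0,0]}
    - {"xyz":[-0.07,-0.014,0],"angular":[0,0,0]}
    - {"xyz":[-0.105,-0.022,0],"angular":[0,0,0]}
    - {"xyz":[-0.13,-0.027,0],"angular":[0,0,0]}
    - {"xyz":[-0.142,-0.029,0],"angular":[0,0,0]}
    - {"xyz":[-0.142,-0.029,0],"angular":[0,0,0]}
    - {"xyz":[-0.142,-0.029,0.02],"angular":[0,0,0]}
    - {"xyz":[-0.142,-0.029,0.035],"angular":[0,0,0]}
    - {"xyz":[-0.142,-0.029,0.035],"angular":[0,0,0]}

```text
clock: 16.85
position: [0.4292, -0.0185, 0.282]
ee_rot: [0.727, 0.687, -0.001, -0.001]
ft_force: [-0.4, -0.6, -1.1]
grip_width: 0.202
grasp_force: 58.9
```

```bash
python3 -c "
from h import *
s=snap('scene','s4');d=snap('side','d4')
st((.429,-.021,.172))
cv2.imwrite('pics/c5.png',np.hstack([cv2.resize(d['img'][130:330,280:480],(400,400)),cv2.resize(s['img'][130:330,230:430],(400,400))])[:,:,::-1])"
```

```text
t 16.95 p [ 0.43  -0.019  0.284] heading 86.73 tilt [-0.0002  0.0005 -1.    ] F [ 0.1148  0.3064 -0.725 ] w 0.201 g 58.93799006938934 j7 -0.01
(0.429, -0.021, 0.172) tool delta [-0.0021 -0.0009  0.112 ]
```

View pics/c5.png

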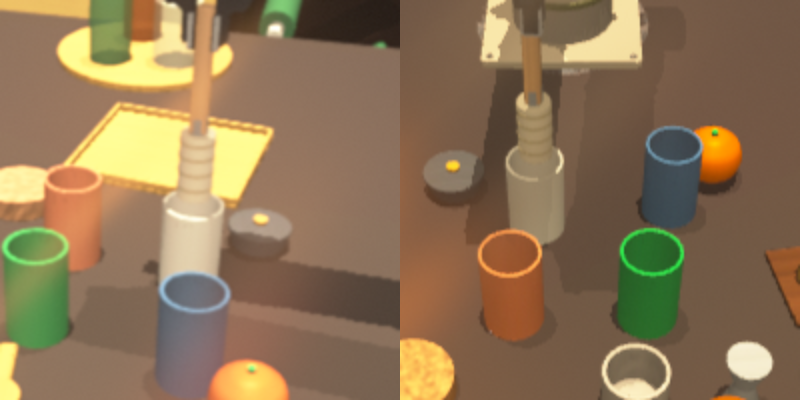

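Brush is aligned over the white rim in both views; lowering.

carry_out:
  motion:
    - {"xyz":[-0.002,0,0.02],"angular":[0,0,0]}
    - {"xyz":[-0.002,0,0.045],"angular":[0,0,0]}
    - {"xyz":[-0.002,0,0.07],"angular":[0,0,0]}
    - {"xyz":[-0.002,0,0.09],"angular":[0,0,0]}
    - {"xyz":[-0.002,0,0.105],"angular":[0,0,0]}
    - {"xyz":[-0.002,0,0.111],"angular":[0,0,0]}
    - {"xyz":[-0.002,0,0.112],"angular":[0,0,0]}
    - {"xyz":[-0.002,0,0.112],"angular":[0,0,0]}
    - {"xyz":[-0.002,0,0.112],"angular":[0,0,0]}

```text
clock: 17.85
position: [0.4308, -0.022, 0.173]
ee_rot: [0.728, 0.686, 0.001, 0.001]
ft_force: [0.5, 0.7, 6.2]
grip_width: 0.204
grasp_force: 59.8
```

```bash
python3 -c "
from h import *
s=load('s4');d=load('d4')
b1=onplane(s,366.2,203.3,.105);b2=onplane(d,280+193.5/2,130+292/2,.105);print(b1,b2);b=(b1+b2)/2
print('green',onplane(d,280+36/2,130+248/2,.105),'cop',onplane(d,280+74/2,130+183/2,.105))
st((b[0],b[1],.32))"
```

```text
[0.4029 0.1362 0.105 ] [0.4001 0.1428 0.105 ]
green [0.5633 0.1111 0.105 ] cop [ 0.5627 -0.0263  0.105 ]
t 17.85 p [ 0.4308 -0.022   0.173 ] heading 86.63 tilt [ 0.0023 -0.0002 -1.    ] F [0.4839 0.7115 6.237 ] w 0.204 g 59.822511076927185 j7 -0.08
(np.float64(0.40151674892283534), np.float64(0.13952949165332848), 0.32) tool delta [ 0.1596 -0.0384 -0.1471]
```

carry_out:
  motion:
    - {"xyz":[0,0,-0.03],"angular":[0,0,0]}
    - {"xyz":[0,0,-0.065],"angular":[0,0,0]}
    - {"xyz":[0,0,-0.1],"angular":[0,0,0]}
    - {"xyz":[0,0,-0.13],"angular":[0,0,0]}
    - {"xyz":[0,0,-0.147],"angular":[0,0,0]}
    - {"xyz":[0.025,-0.01,-0.147],"angular":[0,0,0]}
    - {"xyz":[0.05,-0.02,-0.147],"angular":[0,0,0]}
    - {"xyz":[0.075,-0.032,-0.147],"angular":[0,0,0]}
    - {"xyz":[0.075,-0.032,-0.147],"angular":[0,0,0]}
    - {"xyz":[0.075,-0.032,-0.147],"angular":[0,0,0]}

```text
clock: 18.85
position: [0.4021, 0.0546, 0.3191]
ee_rot: [0.727, 0.686, -0.0, 0.001]
ft_force: [0.2, -0.6, -1.0]
grip_width: 0.202
grasp_force: 59.2
```

```bash
cat >> h.py <<'E'
def ellipse(c,box,key,hue=None):
    # rim = bright ring: threshold on key channel within box, largest contour hull -> fitEllipse
    x0,y0,x1,y1=box; g=cv2.cvtColor(c['img'],cv2.COLOR_RGB2HSV)[y0:y1,x0:x1]
    m=key(g).astype(np.uint8)*255
    cs=max(cv2.findContours(m,cv2.RETR_EXTERNAL,cv2.CHAIN_APPROX_NONE)[0],key=len)
    (u,v),ax,_=cv2.fitEllipse(cv2.convexHull(cs)); return u+x0,v+y0,ax
E
python3 -c "
from h import *
w=snap('wrist','w5');p=proj(w,(.4035,.134,.105));print('expect blue',p)
g=cv2.cvtColor(w['img'],cv2.COLOR_RGB2HSV)
st((.4035,.134,.32))
u,v=map(int,p);cv2.imwrite('pics/c6.png',w['img'][:400,150:550,::-1])"
```

```text
expect blue (np.float64(317.0215586755857), np.float64(118.72544386384692))
t 18.9 p [0.4022 0.0539 0.3189] heading 86.6 tilt [ 0.0003 -0.0007 -1.    ] F [ 0.8824  0.2791 -0.8397] w 0.208 g 59.239357709884644 j7 -0.08
(0.4035, 0.134, 0.32) tool delta [ 0.08   -0.0035 -0.0011]
```

View pics/c6.png

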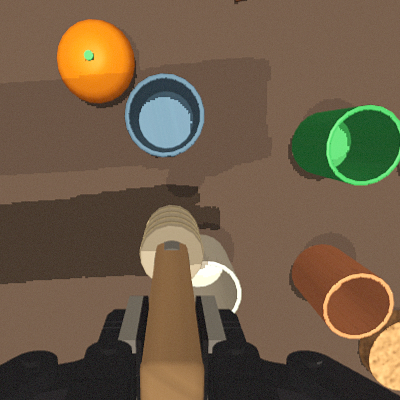

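Wrist view: blue rim at (315,115), green (514,145), copper (508,306); orange close behind blue at (246,61).

```bash
python3 -c "
from h import *
w=load('w5')
for k,p,z in [('blue',(315,115),.105),('green',(514,145),.105),('copper',(508,306),.105),('orange',(246,61),.036)]: print(k,onplane(w,*p,z))
b=onplane(w,315,115,.105)
st((b[0],b[1],.32),(b[0],b[1],.172))"
```

```text
blue [0.402 0.137 0.105]
green [0.5671 0.1034 0.105 ]
copper [ 0.5709 -0.0426  0.105 ]
orange [0.3387 0.1926 0.036 ]
t 18.9 p [0.4022 0.0539 0.3189] heading 86.6 tilt [ 0.0003 -0.0007 -1.    ] F [ 0.8824  0.2791 -0.8397] w 0.208 g 59.239357709884644 j7 -0.08
(np.float64(0.4020172334010344), np.float64(0.13702018437933527), 0.32) tool delta [ 0.0829 -0.0051 -0.0011]
(np.float64(0.4020172334010344), np.float64(0.13702018437933527), 0.172) tool delta [ 0.083  -0.0052  0.1469]
```

carry_out:
  motion:
    - {"xyz":[0.03,-0.002,0],"angular":[0,0,0]}
    - {"xyz":[0.06,-0.004,0],"angular":[0,0,0]}
    - {"xyz":[0.083,-0.005,0],"angular":[0,0,0]}
    - {"xyz":[0.083,-0.005,0],"angular":[0,0,0]}
    - {"xyz":[0.083,-0.005,0.03],"angular":[0,0,0]}
    - {"xyz":[0.083,-0.005,0.06],"angular":[0,0,0]}
    - {"xyz":[0.083,-0.005,0.09],"angular":[0,0,0]}
    - {"xyz":[0.083,-0.005,0.12],"angular":[0,0,0]}
    - {"xyz":[0.083,-0.005,0.14],"angular":[0,0,0]}
    - {"xyz":[0.083,-0.005,0.147],"angular":[0,0,0]}
    - {"xyz":[0.083,-0.005,0.147],"angular":[0,0,0]}
    - {"xyz":[0.083,-0.005,0.147],"angular":[0,0,0]}

```text
clock: 20.1
position: [0.4036, 0.137, 0.1729]
ee_rot: [0.728, 0.685, 0.001, 0.0]
ft_force: [0.3, -0.3, 6.0]
grip_width: 0.204
grasp_force: 60.4
```

```bash
python3 -c "
from h import *
st((.402,.137,.173),(.569,.103,.32),(.569,.103,.172))"
```

```text
t 20.1 p [0.4036 0.137  0.1729] heading 86.53 tilt [ 0.0017  0.0013 -1.    ] F [ 0.2943 -0.3179  6.0423] w 0.204 g 60.38464307785034 j7 -0.43
(0.402, 0.137, 0.173) tool delta [-0.0001 -0.0016 -0.0001]
(0.569, 0.103, 0.32) tool delta [-0.0237  0.1674 -0.1469]
(0.569, 0.103, 0.172) tool delta [-0.0239  0.1672  0.0011]
```

carry_out:
  motion:
    - {"xyz":[0,0,-0.03],"angular":[0,0,0]}
    - {"xyz":[0,0,-0.065],"angular":[0,0,0]}
    - {"xyz":[0,0,-0.1],"angular":[0,0,0]}
    - {"xyz":[0,0,-0.13],"angular":[0,0,0]}
    - {"xyz":[0,0,-0.147],"angular":[0,0,0]}
    - {"xyz":[-0.005,0.03,-0.147],"angular":[0,0,0]}
    - {"xyz":[-0.01,0.07,-0.147],"angular":[0,0,0]}
    - {"xyz":[-0.015,0.11,-0.147],"angular":[0,0,0]}
    - {"xyz":[-0.02,0.145,-0.147],"angular":[0,0,0]}
    - {"xyz":[-0.024,0.167,-0.147],"angular":[0,0,0]}
    - {"xyz":[-0.024,0.167,-0.147],"angular":[0,0,0]}
    - {"xyz":[-0.024,0.167,-0.147],"angular":[0,0,0]}

```text
clock: 21.3
position: [0.5675, 0.1031, 0.3181]
ee_rot: [0.728, 0.686, -0.0, -0.001]
ft_force: [-1.0, 0.2, -1.1]
grip_width: 0.201
grasp_force: 59.4
```

```bash
python3 -c "
from h import *
s=snap('scene','s5');a=load('s4')
df=(abs(s['img'][190:310,250:380].astype(int)-a['img'][190:310,250:380]).sum(2)>90).astype(np.uint8);n,l,t,c=cv2.connectedComponentsWithStats(df);print([(x[:5]+[250,190,0,0,0]).tolist() for x in t[1:] if x[4]>30])
st((.569,.103,.172))"
```

```text
[[261, 190, 12, 22, 127], [288, 190, 18, 12, 174], [301, 193, 67, 112, 2033], [312, 226, 5, 13, 37]]
t 21.35 p [0.567  0.1035 0.3187] heading 86.61 tilt [-0.0008  0.     -1.    ] F [-0.8963 -1.219  -0.4456] w 0.207 g 59.36108708381653 j7 -0.58
(0.569, 0.103, 0.172) tool delta [-0.0004  0.0022  0.1467]
```

carry_out:
  motion:
    - {"xyz":[0,0.001,0.03],"angular":[0,0,0]}
    - {"xyz":[0,0.001,0.06],"angular":[0,0,0]}
    - {"xyz":[0,0.001,0.09],"angular":[0,0,0]}
    - {"xyz":[0,0.001,0.12],"angular":[0,0,0]}
    - {"xyz":[0,0.001,0.14],"angular":[0,0,0]}
    - {"xyz":[0,0.001,0.147],"angular":[0,0,0]}
    - {"xyz":[0,0.001,0.147],"angular":[0,0,0]}
    - {"xyz":[0,0.001,0.147],"angular":[0,0,0]}

```text
clock: 22.15
position: [0.5683, 0.1035, 0.1731]
ee_rot: [0.728, 0.686, 0.0, 0.001]
ft_force: [-1.4, 0.5, 3.3]
grip_width: 0.205
grasp_force: 60.0
```

```bash
python3 -c "
from h import *
st((.571,-.042,.32))"
```

```text
t 22.15 p [0.5683 0.1035 0.1731] heading 86.61 tilt [ 0.0016 -0.0011 -1.    ] F [-1.3757  0.4546  3.2982] w 0.205 g 59.98490810394287 j7 -0.65
(0.571, -0.042, 0.32) tool delta [-0.1452  0.0116 -0.1468]
```

carry_out:
  motion:
    - {"xyz":[0,0,0.001],"angular":[0,0,0]}
    - {"xyz":[0,0,0.001],"angular":[0,0,0]}
    - {"xyz":[0,0,-0.03],"angular":[0,0,0]}
    - {"xyz":[0,0,-0.065],"angular":[0,0,0]}
    - {"xyz":[0,0,-0.1],"angular":[0,0,0]}
    - {"xyz":[0,0,-0.13],"angular":[0,0,0]}
    - {"xyz":[0,0,-0.147],"angular":[0,0,0]}
    - {"xyz":[-0.04,0.003,-0.147],"angular":[0,0,0]}
    - {"xyz":[-0.08,0.006,-0.147],"angular":[0,0,0]}
    - {"xyz":[-0.115,0.009,-0.147],"angular":[0,0,0]}
    - {"xyz":[-0.145,0.011,-0.147],"angular":[0,0,0]}
    - {"xyz":[-0.145,0.011,-0.147],"angular":[0,0,0]}

```text
clock: 23.35
position: [0.5707, -0.0476, 0.3186]
ee_rot: [0.73, 0.683, -0.001, 0.001]
ft_force: [-0.3, 0.5, -1.3]
grip_width: 0.206
grasp_force: 59.5
```

carry_out:
  motion:
    - {"xyz":[0,0,0],"angular":[0,0,0]}
    - {"xyz":[0,0,0.03],"angular":[0,0,0]}
    - {"xyz":[0,0,0.06],"angular":[0,0,0]}
    - {"xyz":[0,0,0.09],"angular":[0,0,0]}
    - {"xyz":[0,0,0.12],"angular":[0,0,0]}
    - {"xyz":[0,0,0.14],"angular":[0,0,0]}
    - {"xyz":[0,0,0.147],"angular":[0,0,0]}
    - {"xyz":[0,0,0.148],"angular":[0,0,0]}
    - {"xyz":[0,0,0.148],"angular":[0,0,0]}
    - {"xyz":[0,0,0.148],"angular":[0,0,0]}

```text
clock: 24.35
position: [0.5704, -0.0397, 0.1729]
ee_rot: [0.727, 0.687, -0.0, 0.0]
ft_force: [-6.5, 0.3, 13.1]
grip_width: 0.202
grasp_force: 62.1
```

```bash
python3 -c "
from h import *
s=snap('scene','s6')
st((.571,-.042,.32),(.685,.0845,.32))"
```

```text
t 24.4 p [ 0.5704 -0.0397  0.1729] heading 86.75 tilt [-0.0002 -0.0004 -1.    ] F [-7.3126 -0.3607 13.3529] w 0.205 g 62.09978520870209 j7 -0.39
(0.571, -0.042, 0.32) tool delta [-0.0023  0.0007 -0.1471]
(0.685, 0.0845, 0.32) tool delta [ 0.1304  0.1074 -0.1472]
```

carry_out:
  motion:
    - {"xyz":[0,0,-0.03],"angular":[0,0,0]}
    - {"xyz":[0,0,-0.065],"angular":[0,0,0]}
    - {"xyz":[0,0,-0.1],"angular":[0,0,0]}
    - {"xyz":[0,0,-0.13],"angular":[0,0,0]}
    - {"xyz":[0,0,-0.147],"angular":[0,0,0]}
    - {"xyz":[0.025,0.02,-0.147],"angular":[0,0,0]}
    - {"xyz":[0.055,0.045,-0.147],"angular":[0,0,0]}
    - {"xyz":[0.085,0.07,-0.147],"angular":[0,0,0]}
    - {"xyz":[0.115,0.095,-0.147],"angular":[0,0,0]}
    - {"xyz":[0.13,0.107,-0.147],"angular":[0,0,0]}
    - {"xyz":[0.13,0.107,-0.147],"angular":[0,0,0]}
    - {"xyz":[0.13,0.107,-0.147],"angular":[0,0,0]}

```text
clock: 25.6
position: [0.6849, 0.0834, 0.3183]
ee_rot: [0.727, 0.687, 0.0, -0.0]
ft_force: [0.2, -0.3, -0.7]
grip_width: 0.204
grasp_force: 59.7
```

```bash
python3 -c "
from h import *
st((.685,.0845,.172))"
```

```text
t 25.6 p [0.6849 0.0834 0.3183] heading 86.75 tilt [ 0.0002  0.0007 -1.    ] F [ 0.1846 -0.3203 -0.7481] w 0.204 g 59.665862917900085 j7 -0.54
(0.685, 0.0845, 0.172) tool delta [0.001  0.0001 0.1463]
```

Lower into the crock, release (partial opening), and rise.

carry_out:
  motion:
    - {"xyz":[0,0,0.03],"angular":[0,0,0]}
    - {"xyz":[0,0,0.06],"angular":[0,0,0]}
    - {"xyz":[0,0,0.09],"angular":[0,0,0]}
    - {"xyz":[0,0,0.12],"angular":[0,0,0]}
    - {"xyz":[0,0,0.138],"angular":[0,0,0]}
    - {"xyz":[0,0,0.145],"angular":[0,0,0]}
    - {"xyz":[0,0,0.146],"angular":[0,0,0]}
    - {"xyz":[0,0,0.146],"angular":[0,0,0]}
    - {"xyz":[0,0,0.146],"angular":[0,0,0]}

```text
clock: 26.5
position: [0.6856, 0.0817, 0.1729]
ee_rot: [0.728, 0.686, 0.001, 0.0]
ft_force: [-0.1, 0.0, 1.8]
grip_width: 0.206
grasp_force: 59.9
```

carry_out:
  motion:
    - {"xyz":[0,0,0],"angular":[0,0,0]}
    - {"xyz":[0,0,0],"angular":[0,0,0]}
    - {"xyz":[0,0,0],"angular":[0,0,0]}
    - {"xyz":[0,0,0],"angular":[0,0,0]}
    - {"xyz":[0,0,0],"angular":[0,0,0]}
    - {"xyz":[0,0,-0.02],"angular":[0,0,0]}
    - {"xyz":[0,0,-0.05],"angular":[0,0,0]}
    - {"xyz":[0,0,-0.085],"angular":[0,0,0]}
    - {"xyz":[0,0,-0.12],"angular":[0,0,0]}
    - {"xyz":[0,0,-0.14],"angular":[0,0,0]}
    - {"xyz":[0,0,-0.14],"angular":[0,0,0]}
  hand: 0.6

```text
clock: 27.6
position: [0.6859, 0.0826, 0.3153]
ee_rot: [0.728, 0.686, 0.002, 0.001]
ft_force: [0.1, 0.2, 0.2]
grip_width: 0.6
grasp_force: 0.0
```

carry_out:
  motion:
    - {"xyz":[-0.03,-0.025,0],"angular":[0,0,0]}
    - {"xyz":[-0.065,-0.053,0],"angular":[0,0,0]}
    - {"xyz":[-0.1,-0.08,0],"angular":[0,0,0]}
    - {"xyz":[-0.131,-0.107,0],"angular":[0,0,0]}
    - {"xyz":[-0.131,-0.107,0],"angular":[0,0,0]}
    - {"xyz":[-0.131,-0.107,0],"angular":[0,0,0]}
  hand: 1

```text
clock: 28.2
position: [0.5702, -0.0444, 0.3113]
ee_rot: [0.729, 0.685, -0.001, 0.0]
ft_force: [0.1, -0.1, 0.9]
grip_width: 0.998
grasp_force: 0.0
```

```bash
python3 -c "
from h import *
w=snap('wrist','w6');s=snap('scene','s7')
print('expect copper',proj(w,(.571,-.042,.105)))
st((.571,-.042,.056))
cv2.imwrite('pics/c7.png',np.hstack([cv2.resize(w['img'],(480,360)),cv2.resize(s['img'][180:360,230:390],(320,360))])[:,:,::-1])"
```

```text
expect copper (np.float64(321.9446463570549), np.float64(212.52343732776052))
t 28.3 p [ 0.5708 -0.0416  0.3115] heading 86.7 tilt [-0.0001  0.0005 -1.    ] F [ 0.5454 -0.0089 -0.0251] w 1.0 g 0.0 j7 -0.32
(0.571, -0.042, 0.056) tool delta [-0.0005  0.0002  0.2555]
```

View pics/c7.png

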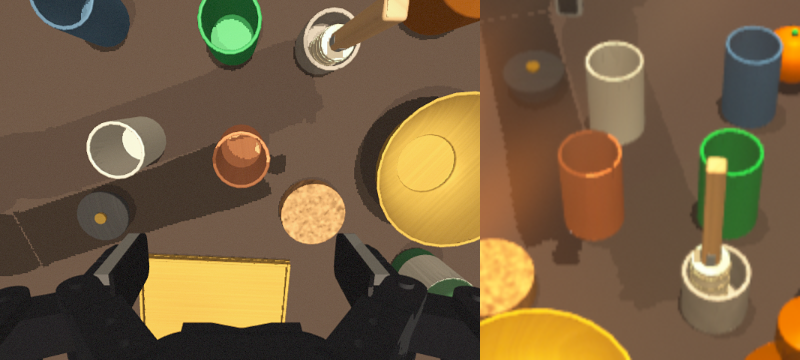

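Brush is upright in the crock; copper rim at (321,211), right where predicted (322,212). Descending on copper.

carry_out:
  motion:
    - {"xyz":[0,0,0.04],"angular":[0,0,0]}
    - {"xyz":[0,0,0.085],"angular":[0,0,0]}
    - {"xyz":[0,0,0.125],"angular":[0,0,0]}
    - {"xyz":[0,0,0.16],"angular":[0,0,0]}
    - {"xyz":[0,0,0.19],"angular":[0,0,0]}
    - {"xyz":[0,0,0.22],"angular":[0,0,0]}
    - {"xyz":[0,0,0.245],"angular":[0,0,0]}
    - {"xyz":[0,0,0.255],"angular":[0,0,0]}
    - {"xyz":[0,0,0.255],"angular":[0,0,0]}

```text
clock: 29.2
position: [0.5703, -0.0409, 0.0557]
ee_rot: [0.727, 0.687, -0.0, -0.001]
ft_force: [0.1, -0.0, 0.8]
grip_width: 0.997
grasp_force: 0.0
```

carry_out:
  motion:
    - {"xyz":[0,0,0],"angular":[0,0,0]}
    - {"xyz":[0,0,0],"angular":[0,0,0]}
    - {"xyz":[0,0,0],"angular":[0,0,0]}
    - {"xyz":[0,0,0],"angular":[0,0,0]}
    - {"xyz":[0,0,0],"angular":[0,0,0]}
    - {"xyz":[0,0,-0.015],"angular":[0,0,0]}
    - {"xyz":[0,0,-0.04],"angular":[0,0,0]}
    - {"xyz":[0,0,-0.06],"angular":[0,0,0]}
    - {"xyz":[0,0,-0.06],"angular":[0,0,0]}
  hand: 0
  grip_force: 40

```text
clock: 30.1
position: [0.5725, -0.0427, 0.1204]
ee_rot: [0.728, 0.686, 0.002, 0.002]
ft_force: [0.8, 0.2, -3.2]
grip_width: 0.77
grasp_force: 45.6
```

```bash
python3 -c "
from h import *
w=load('w1');w6=load('w6')
# tray corners visible: w1 left edge; w6 far edge
print('w1',onplane(w,603,165,.016),onplane(w,550,359,.016)); print('w6',onplane(w6,144*1.333,256*1.333,.016),onplane(w6,289*1.333,262*1.333,.016))
st((.561,-.381,.12),(.561,-.381,.061))"
```

```text
w1 [ 0.6345 -0.224   0.016 ] [ 0.4036 -0.2015  0.016 ]
w6 [ 0.4087 -0.2013  0.016 ] [ 0.6343 -0.2257  0.016 ]
t 30.1 p [ 0.5725 -0.0427  0.1204] heading 86.6 tilt [ 0.0051 -0.001  -1.    ] F [ 0.847  0.247 -3.208] w 0.77 g 45.6158066354692 j7 -0.42
(0.561, -0.381, 0.12) tool delta [-0.3384  0.0085  0.0007]
(0.561, -0.381, 0.061) tool delta [-0.3384  0.0082  0.0597]
```

carry_out:
  motion:
    - {"xyz":[-0.03,0.001,0],"angular":[0,0,0]}
    - {"xyz":[-0.065,0.002,0],"angular":[0,0,0]}
    - {"xyz":[-0.105,0.003,0],"angular":[0,0,0]}
    - {"xyz":[-0.145,0.004,0],"angular":[0,0,0]}
    - {"xyz":[-0.185,0.005,0],"angular":[0,0,0]}
    - {"xyz":[-0.225,0.006,0],"angular":[0,0,0]}
    - {"xyz":[-0.265,0.007,0],"angular":[0,0,0]}
    - {"xyz":[-0.3,0.008,0],"angular":[0,0,0]}
    - {"xyz":[-0.325,0.008,0],"angular":[0,0,0]}
    - {"xyz":[-0.338,0.008,0],"angular":[0,0,0]}
    - {"xyz":[-0.338,0.008,0],"angular":[0,0,0]}
    - {"xyz":[-0.338,0.008,0],"angular":[0,0,0]}

```text
clock: 31.3
position: [0.5592, -0.3787, 0.1167]
ee_rot: [0.727, 0.686, 0.0, -0.0]
ft_force: [0.0, 1.3, -3.4]
grip_width: 0.771
grasp_force: 45.6
```

```bash
python3 -c "
from h import *
st((.561,-.381,.061))"
```

```text
t 31.3 p [ 0.5592 -0.3787  0.1167] heading 86.7 tilt [ 0.0001  0.0011 -1.    ] F [ 0.0357  1.3365 -3.3645] w 0.771 g 45.576201528310776 j7 0.12
(0.561, -0.381, 0.061) tool delta [-0.0022  0.002   0.0557]
```

carry_out:
  motion:
    - {"xyz":[0,0,0.02],"angular":[0,0,0]}
    - {"xyz":[0,0,0.04],"angular":[0,0,0]}
    - {"xyz":[0,0,0.05],"angular":[0,0,0]}
    - {"xyz":[0,0,0.054],"angular":[0,0,0]}
    - {"xyz":[0,0,0.055],"angular":[0,0,0]}
    - {"xyz":[0,0,0.055],"angular":[0,0,0]}
    - {"xyz":[0,0,0.055],"angular":[0,0,0]}

```text
clock: 32.0
position: [0.5592, -0.3791, 0.0636]
ee_rot: [0.727, 0.686, 0.0, 0.0]
ft_force: [-5.0, 2.5, 7.2]
grip_width: 0.768
grasp_force: 46.2
```

carry_out:
  motion:
    - {"xyz":[0,0,0],"angular":[0,0,0]}
    - {"xyz":[0,0,0],"angular":[0,0,0]}
    - {"xyz":[0,0,0],"angular":[0,0,0]}
    - {"xyz":[0,0,0],"angular":[0,0,0]}
    - {"xyz":[0,0,-0.02],"angular":[0,0,0]}
    - {"xyz":[0,0,-0.06],"angular":[0,0,0]}
    - {"xyz":[0,0,-0.1],"angular":[0,0,0]}
    - {"xyz":[0,0,-0.14],"angular":[0,0,0]}
    - {"xyz":[0,0,-0.18],"angular":[0,0,0]}
    - {"xyz":[0,0,-0.22],"angular":[0,0,0]}
    - {"xyz":[0,0,-0.25],"angular":[0,0,0]}
    - {"xyz":[0,0,-0.25],"angular":[0,0,0]}
  hand: 0.92

```text
clock: 33.2
position: [0.5602, -0.38, 0.3184]
ee_rot: [0.728, 0.686, 0.001, 0.004]
ft_force: [0.2, -0.1, 0.1]
grip_width: 0.922
grasp_force: 0.0
```

```bash
python3 -c "
from h import *
w=load('w6');print('white',onplane(w,154.7,200,.105))
st((.429,-.021,.31))"
```

```text
white [ 0.4299 -0.0224  0.105 ]
t 33.2 p [ 0.5602 -0.38    0.3184] heading 86.64 tilt [ 0.0072 -0.0032 -1.    ] F [ 0.2307 -0.1056  0.1323] w 0.922 g 0.0 j7 0.19
(0.429, -0.021, 0.31) tool delta [ 0.3507 -0.152   0.0063]
```

carry_out:
  motion:
    - {"xyz":[0.03,-0.013,0],"angular":[0,0,0]}
    - {"xyz":[0.07,-0.03,0],"angular":[0,0,0]}
    - {"xyz":[0.11,-0.048,0],"angular":[0,0,0]}
    - {"xyz":[0.15,-0.065,0],"angular":[0,0,0]}
    - {"xyz":[0.19,-0.083,0],"angular":[0,0,0]}
    - {"xyz":[0.23,-0.1,0],"angular":[0,0,0]}
    - {"xyz":[0.27,-0.117,0],"angular":[0,0,0]}
    - {"xyz":[0.31,-0.135,0],"angular":[0,0,0]}
    - {"xyz":[0.335,-0.146,0],"angular":[0,0,0]}
    - {"xyz":[0.351,-0.151,0],"angular":[0,0,0]}
    - {"xyz":[0.351,-0.151,0],"angular":[0,0,0]}
    - {"xyz":[0.351,-0.151,0],"angular":[0,0,0]}
  hand: 1

```text
clock: 34.4
position: [0.4287, -0.0214, 0.3119]
ee_rot: [0.728, 0.686, -0.001, 0.001]
ft_force: [-0.4, -0.8, -1.0]
grip_width: 1.004
grasp_force: 0.0
```

```bash
python3 -c "
from h import *
w=snap('wrist','w7');s=snap('scene','s8')
print('expect white',proj(w,(.430,-.0215,.105)),'copper rim in scene exp',proj(s,(.561,-.381,.11)))
st((.430,-.0215,.056))
cv2.imwrite('pics/c8.png',np.hstack([cv2.resize(w['img'],(480,360)),cv2.resize(s['img'][180:340,60:202],(320,360))])[:,:,::-1])"
```

```text
expect white (np.float64(322.57658682904145), np.float64(215.02716093235182)) copper rim in scene exp (np.float64(119.36327768010804), np.float64(251.18727312471052))
t 34.5 p [ 0.4287 -0.022   0.3118] heading 86.57 tilt [-0.0002  0.0006 -1.    ] F [ 0.3284 -0.1413  0.3138] w 1.002 g 0.0 j7 0.17
(0.43, -0.0215, 0.056) tool delta [0.0005 0.0013 0.2558]
```

View pics/c8.png

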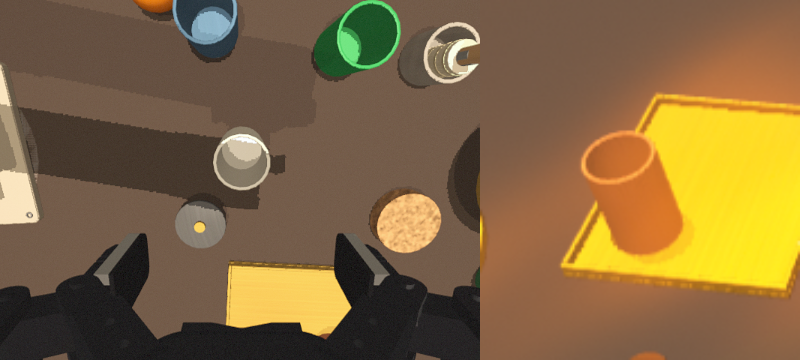

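Copper stands flat in the near-left part of the tray; white rim at (322,215) as expected, salt dish clear.

carry_out:
  motion:
    - {"xyz":[0,0.001,0.04],"angular":[0,0,0]}
    - {"xyz":[0,0.001,0.085],"angular":[0,0,0]}
    - {"xyz":[0,0.001,0.125],"angular":[0,0,0]}
    - {"xyz":[0,0.001,0.16],"angular":[0,0,0]}
    - {"xyz":[0,0.001,0.19],"angular":[0,0,0]}
    - {"xyz":[0,0.001,0.22],"angular":[0,0,0]}
    - {"xyz":[0,0.001,0.245],"angular":[0,0,0]}
    - {"xyz":[0,0.001,0.255],"angular":[0,0,0]}
    - {"xyz":[0,0.001,0.255],"angular":[0,0,0]}

```text
clock: 35.4
position: [0.4291, -0.021, 0.0559]
ee_rot: [0.728, 0.686, 0.0, -0.002]
ft_force: [0.2, -0.5, 1.1]
grip_width: 1.001
grasp_force: 0.0
```

carry_out:
  motion:
    - {"xyz":[0,0,0],"angular":[0,0,0]}
    - {"xyz":[0,0,0],"angular":[0,0,0]}
    - {"xyz":[0,0,0],"angular":[0,0,0]}
    - {"xyz":[0,0,0],"angular":[0,0,0]}
    - {"xyz":[0,0,0],"angular":[0,0,0]}
    - {"xyz":[0,0,-0.015],"angular":[0,0,0]}
    - {"xyz":[0,0,-0.04],"angular":[0,0,0]}
    - {"xyz":[0,0,-0.06],"angular":[0,0,0]}
    - {"xyz":[0,0,-0.06],"angular":[0,0,0]}
  hand: 0
  grip_force: 40

```text
clock: 36.3
position: [0.4315, -0.0219, 0.1195]
ee_rot: [0.728, 0.686, 0.0, 0.003]
ft_force: [0.9, -0.4, -2.8]
grip_width: 0.764
grasp_force: 45.8
```

```bash
python3 -c "
from h import *
st((.445,-.373,.1165))"
```

```text
t 36.3 p [ 0.4315 -0.0219  0.1195] heading 86.57 tilt [ 0.0043 -0.0032 -1.    ] F [ 0.8869 -0.438  -2.7637] w 0.764 g 45.75815912336111 j7 -0.28
(0.445, -0.373, 0.1165) tool delta [-0.3497  0.0345  0.0041]
```

carry_out:
  motion:
    - {"xyz":[-0.03,0.003,0],"angular":[0,0,0]}
    - {"xyz":[-0.065,0.006,0],"angular":[0,0,0]}
    - {"xyz":[-0.105,0.01,0],"angular":[0,0,0]}
    - {"xyz":[-0.145,0.014,0],"angular":[0,0,0]}
    - {"xyz":[-0.185,0.018,0],"angular":[0,0,0]}
    - {"xyz":[-0.225,0.022,0],"angular":[0,0,0]}
    - {"xyz":[-0.265,0.026,0],"angular":[0,0,0]}
    - {"xyz":[-0.3,0.03,0],"angular":[0,0,0]}
    - {"xyz":[-0.33,0.033,0],"angular":[0,0,0]}
    - {"xyz":[-0.349,0.034,0],"angular":[0,0,0]}
    - {"xyz":[-0.349,0.034,0],"angular":[0,0,0]}
    - {"xyz":[-0.349,0.034,0],"angular":[0,0,0]}

```text
clock: 37.5
position: [0.4428, -0.3715, 0.1163]
ee_rot: [0.728, 0.686, 0.0, -0.0]
ft_force: [-0.2, 1.4, -2.3]
grip_width: 0.761
grasp_force: 45.7
```

carry_out:
  motion:
    - {"xyz":[0,0,0.02],"angular":[0,0,0]}
    - {"xyz":[0,0,0.04],"angular":[0,0,0]}
    - {"xyz":[0,0,0.05],"angular":[0,0,0]}
    - {"xyz":[0,0,0.054],"angular":[0,0,0]}
    - {"xyz":[0,0,0.055],"angular":[0,0,0]}
    - {"xyz":[0,0,0.055],"angular":[0,0,0]}
    - {"xyz":[0,0,0.055],"angular":[0,0,0]}

```text
clock: 38.2
position: [0.4426, -0.371, 0.0635]
ee_rot: [0.727, 0.686, -0.001, -0.0]
ft_force: [-10.5, 5.0, 14.5]
grip_width: 0.764
grasp_force: 46.8
```

carry_out:
  motion:
    - {"xyz":[0,0,-0.001],"angular":[0,0,0]}
    - {"xyz":[0,0,-0.001],"angular":[0,0,0]}
    - {"xyz":[0,0,-0.001],"angular":[0,0,0]}
    - {"xyz":[0,0,-0.001],"angular":[0,0,0]}
    - {"xyz":[0,0,-0.02],"angular":[0,0,0]}
    - {"xyz":[0,0,-0.06],"angular":[0,0,0]}
    - {"xyz":[0,0,-0.1],"angular":[0,0,0]}
    - {"xyz":[0,0,-0.14],"angular":[0,0,0]}
    - {"xyz":[0,0,-0.18],"angular":[0,0,0]}
    - {"xyz":[0,0,-0.22],"angular":[0,0,0]}
    - {"xyz":[0,0,-0.25],"angular":[0,0,0]}
    - {"xyz":[0,0,-0.25],"angular":[0,0,0]}
  hand: 0.92

```text
clock: 39.4
position: [0.4448, -0.3714, 0.3174]
ee_rot: [0.727, 0.686, 0.001, 0.003]
ft_force: [-0.5, 0.1, -0.5]
grip_width: 0.921
grasp_force: 0.0
```

```bash
python3 -c "
from h import *
st((.569,.103,.31))"
```

```text
t 39.4 p [ 0.4448 -0.3714  0.3174] heading 86.66 tilt [ 0.0054 -0.0041 -1.    ] F [-0.4619  0.1163 -0.5086] w 0.921 g 0.0 j7 0.3
(0.569, 0.103, 0.31) tool delta [0.4809 0.0964 0.0061]
```

carry_out:
  motion:
    - {"xyz":[0.035,0.007,0],"angular":[0,0,0]}
    - {"xyz":[0.08,0.016,0],"angular":[0,0,0]}
    - {"xyz":[0.128,0.025,0],"angular":[0,0,0]}
    - {"xyz":[0.176,0.035,0],"angular":[0,0,0]}
    - {"xyz":[0.224,0.045,0],"angular":[0,0,0]}
    - {"xyz":[0.272,0.054,0],"angular":[0,0,0]}
    - {"xyz":[0.32,0.064,0],"angular":[0,0,0]}
    - {"xyz":[0.368,0.074,0],"angular":[0,0,0]}
    - {"xyz":[0.416,0.084,0],"angular":[0,0,0]}
    - {"xyz":[0.455,0.092,0],"angular":[0,0,0]}
    - {"xyz":[0.481,0.097,0],"angular":[0,0,0]}
    - {"xyz":[0.481,0.097,0],"angular":[0,0,0]}
  hand: 1

```text
clock: 40.6
position: [0.5672, 0.108, 0.3122]
ee_rot: [0.725, 0.689, 0.001, -0.001]
ft_force: [-0.4, 0.5, 1.0]
grip_width: 0.997
grasp_force: 0.0
```

```bash
python3 -c "
from h import *
w=snap('wrist','w8');s=snap('scene','s9')
p=proj(w,(.569,.103,.105));print('expect green',p)
try:
  e=ellipse(w,(int(p[0])-60,int(p[1])-60,int(p[0])+60,int(p[1])+60),lambda g:(g[...,0]>50)&(g[...,0]<85)&(g[...,1]>120)&(g[...,2]>40));print(e,onplane(w,e[0],e[1],.105))
except Exception as x: print(x)
st((.569,.103,.056))"
```

```text
expect green (np.float64(323.45356590723605), np.float64(221.48939246784806))
(321.9566230773926, 216.92364120483398, (75.16615295410156, 84.53718566894531)) [0.5679 0.1071 0.105 ]
t 40.7 p [0.5679 0.1035 0.312 ] heading 86.74 tilt [-0.0002  0.0001 -1.    ] F [ 0.6162 -0.4347 -0.7178] w 1.002 g 0.0 j7 -0.6
(0.569, 0.103, 0.056) tool delta [-0.0005  0.0012  0.256 ]
```

carry_out:
  motion:
    - {"xyz":[0.001,0,0.04],"angular":[0,0,0]}
    - {"xyz":[0.001,0,0.085],"angular":[0,0,0]}
    - {"xyz":[0.001,0,0.125],"angular":[0,0,0]}
    - {"xyz":[0.001,0,0.16],"angular":[0,0,0]}
    - {"xyz":[0.001,0,0.19],"angular":[0,0,0]}
    - {"xyz":[0.001,0,0.22],"angular":[0,0,0]}
    - {"xyz":[0.001,0,0.245],"angular":[0,0,0]}
    - {"xyz":[0.001,0,0.255],"angular":[0,0,0]}
    - {"xyz":[0.001,0,0.255],"angular":[0,0,0]}

```text
clock: 41.6
position: [0.5679, 0.1023, 0.0561]
ee_rot: [0.728, 0.685, -0.001, -0.0]
ft_force: [0.8, -0.3, -0.3]
grip_width: 0.996
grasp_force: 0.0
```

carry_out:
  motion:
    - {"xyz":[0,0,0],"angular":[0,0,0]}
    - {"xyz":[0,0,0],"angular":[0,0,0]}
    - {"xyz":[0,0,0],"angular":[0,0,0]}
    - {"xyz":[0,0,0],"angular":[0,0,0]}
    - {"xyz":[0,0,0],"angular":[0,0,0]}
    - {"xyz":[0,0,-0.015],"angular":[0,0,0]}
    - {"xyz":[0,0,-0.04],"angular":[0,0,0]}
    - {"xyz":[0,0,-0.06],"angular":[0,0,0]}
    - {"xyz":[0,0,-0.06],"angular":[0,0,0]}
  hand: 0
  grip_force: 40

```text
clock: 42.5
position: [0.5699, 0.1045, 0.1204]
ee_rot: [0.728, 0.686, 0.002, 0.001]
ft_force: [0.2, 1.3, -3.4]
grip_width: 0.746
grasp_force: 45.9
```

```bash
python3 -c "
from h import *
st((.569,-.267,.1165))"
```

```text
t 42.5 p [0.5699 0.1045 0.1204] heading 86.62 tilt [ 0.0049  0.0006 -1.    ] F [ 0.16    1.2659 -3.3887] w 0.746 g 45.891932314261794 j7 -0.7
(0.569, -0.267, 0.1165) tool delta [-0.3709  0.0209  0.0036]
```

carry_out:
  motion:
    - {"xyz":[-0.03,0.002,0],"angular":[0,0,0]}
    - {"xyz":[-0.07,0.004,0],"angular":[0,0,0]}
    - {"xyz":[-0.11,0.006,0],"angular":[0,0,0]}
    - {"xyz":[-0.15,0.008,0],"angular":[0,0,0]}
    - {"xyz":[-0.19,0.011,0],"angular":[0,0,0]}
    - {"xyz":[-0.23,0.013,0],"angular":[0,0,0]}
    - {"xyz":[-0.27,0.015,0],"angular":[0,0,0]}
    - {"xyz":[-0.31,0.017,0],"angular":[0,0,0]}
    - {"xyz":[-0.345,0.019,0],"angular":[0,0,0]}
    - {"xyz":[-0.365,0.021,0],"angular":[0,0,0]}
    - {"xyz":[-0.373,0.021,0],"angular":[0,0,0]}
    - {"xyz":[-0.373,0.021,0],"angular":[0,0,0]}

```text
clock: 43.7
position: [0.5669, -0.2704, 0.1163]
ee_rot: [0.728, 0.685, -0.0, -0.0]
ft_force: [-0.5, 0.5, -4.0]
grip_width: 0.747
grasp_force: 45.8
```

carry_out:
  motion:
    - {"xyz":[0,0,0],"angular":[0,0,0]}
    - {"xyz":[0,0,0.02],"angular":[0,0,0]}
    - {"xyz":[0,0,0.04],"angular":[0,0,0]}
    - {"xyz":[0,0,0.05],"angular":[0,0,0]}
    - {"xyz":[0,0,0.054],"angular":[0,0,0]}
    - {"xyz":[0,0,0.055],"angular":[0,0,0]}
    - {"xyz":[0,0,0.055],"angular":[0,0,0]}

```text
clock: 44.4
position: [0.5673, -0.2682, 0.0635]
ee_rot: [0.727, 0.687, -0.0, -0.0]
ft_force: [-8.1, 3.1, 9.1]
grip_width: 0.748
grasp_force: 47.2
```

carry_out:
  motion:
    - {"xyz":[0,0,-0.001],"angular":[0,0,0]}
    - {"xyz":[0,0,-0.001],"angular":[0,0,0]}
    - {"xyz":[0,0,-0.001],"angular":[0,0,0]}
    - {"xyz":[0,0,-0.001],"angular":[0,0,0]}
    - {"xyz":[0,0,-0.02],"angular":[0,0,0]}
    - {"xyz":[0,0,-0.06],"angular":[0,0,0]}
    - {"xyz":[0,0,-0.1],"angular":[0,0,0]}
    - {"xyz":[0,0,-0.14],"angular":[0,0,0]}
    - {"xyz":[0,0,-0.18],"angular":[0,0,0]}
    - {"xyz":[0,0,-0.22],"angular":[0,0,0]}
    - {"xyz":[0,0,-0.25],"angular":[0,0,0]}
    - {"xyz":[0,0,-0.25],"angular":[0,0,0]}
  hand: 0.92

```text
clock: 45.6
position: [0.5688, -0.2691, 0.3179]
ee_rot: [0.727, 0.686, 0.002, 0.003]
ft_force: [-0.3, -0.4, -0.3]
grip_width: 0.918
grasp_force: 0.0
```

```bash
python3 -c "
from h import *
st((.402,.137,.31))"
```

```text
t 45.6 p [ 0.5688 -0.2691  0.3179] heading 86.65 tilt [ 0.0069 -0.0023 -1.    ] F [-0.315  -0.4177 -0.2595] w 0.918 g 0.0 j7 0.01
(0.402, 0.137, 0.31) tool delta [ 0.3957 -0.1902  0.0058]
```

carry_out:
  motion:
    - {"xyz":[0.035,-0.017,0],"angular":[0,0,-3]}
    - {"xyz":[0.075,-0.036,0],"angular":[0,0,-6]}
    - {"xyz":[0.115,-0.055,0],"angular":[0,0,-9]}
    - {"xyz":[0.155,-0.075,0],"angular":[0,0,-12]}
    - {"xyz":[0.195,-0.094,0],"angular":[0,0,-15]}
    - {"xyz":[0.235,-0.113,0],"angular":[0,0,-18]}
    - {"xyz":[0.275,-0.132,0],"angular":[0,0,-21]}
    - {"xyz":[0.315,-0.151,0],"angular":[0,0,-24]}
    - {"xyz":[0.35,-0.168,0],"angular":[0,0,-27]}
    - {"xyz":[0.38,-0.183,0],"angular":[0,0,-30]}
    - {"xyz":[0.396,-0.19,0],"angular":[0,0,-30]}
    - {"xyz":[0.396,-0.19,0],"angular":[0,0,-30]}
  hand: 1

```text
clock: 46.8
position: [0.4003, 0.1391, 0.3117]
ee_rot: [0.524, 0.852, -0.001, 0.001]
ft_force: [-0.1, -0.2, -0.0]
grip_width: 0.998
grasp_force: 0.0
```

carry_out:
  motion:
    - {"xyz":[0,0,0],"angular":[0,0,0]}
    - {"xyz":[0,0,0],"angular":[0,0,0]}

```text
clock: 47.0
position: [0.4013, 0.1353, 0.3117]
ee_rot: [0.526, 0.85, 0.0, -0.0]
ft_force: [-0.2, -0.4, 1.5]
grip_width: 0.996
grasp_force: 0.0
```

```bash
python3 -c "
from h import *
w=snap('wrist','w9');s=snap('scene','s10')
print('expect blue',proj(w,(.402,.137,.105)))
st((.402,.137,.056))
cv2.imwrite('pics/c9.png',np.hstack([cv2.resize(w['img'],(480,360)),cv2.resize(s['img'][180:340,80:222],(320,360))])[:,:,::-1])"
```

```text
expect blue (np.float64(322.5023949718609), np.float64(213.90665677397686))
t 47.1 p [0.4013 0.1355 0.3117] heading 116.49 tilt [-0.0005  0.0012 -1.    ] F [0.7257 0.8613 0.6808] w 1.002 g 0.0 j7 0.44
(0.402, 0.137, 0.056) tool delta [0.0007 0.0013 0.2557]
```

View pics/c9.png

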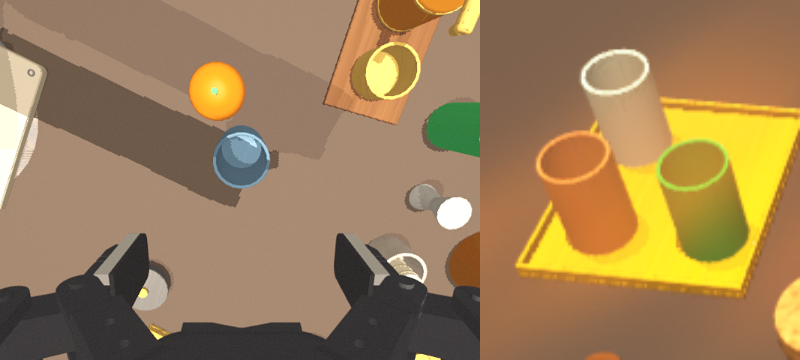

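Three tumblers stand in the tray. Blue rim is at (322,213) as predicted, and the fingers pass clear of the orange.

carry_out:
  motion:
    - {"xyz":[0.001,0.001,0.04],"angular":[0,0,0]}
    - {"xyz":[0.001,0.001,0.085],"angular":[0,0,0]}
    - {"xyz":[0.001,0.001,0.125],"angular":[0,0,0]}
    - {"xyz":[0.001,0.001,0.16],"angular":[0,0,0]}
    - {"xyz":[0.001,0.001,0.19],"angular":[0,0,0]}
    - {"xyz":[0.001,0.001,0.22],"angular":[0,0,0]}
    - {"xyz":[0.001,0.001,0.245],"angular":[0,0,0]}
    - {"xyz":[0.001,0.001,0.255],"angular":[0,0,0]}
    - {"xyz":[0.001,0.001,0.255],"angular":[0,0,0]}

```text
clock: 48.0
position: [0.3632, 0.1247, 0.0893]
ee_rot: [0.526, 0.851, 0.013, 0.01]
ft_force: [0.9, -0.5, 1.0]
grip_width: 0.999
grasp_force: 0.0
```

carry_out:
  motion:
    - {"xyz":[0,0,0],"angular":[0,0,0]}
    - {"xyz":[0,0,0],"angular":[0,0,0]}
    - {"xyz":[0,0,0],"angular":[0,0,0]}
    - {"xyz":[0,0,0],"angular":[0,0,0]}
    - {"xyz":[0,0,0],"angular":[0,0,0]}
    - {"xyz":[0,0,-0.015],"angular":[0,0,0]}
    - {"xyz":[0,0,-0.04],"angular":[0,0,0]}
    - {"xyz":[0,0,-0.08],"angular":[0,0,0]}
    - {"xyz":[0,0,-0.08],"angular":[0,0,0]}
  hand: 0
  grip_force: 40

```text
clock: 48.9
position: [0.3626, 0.1246, 0.1729]
ee_rot: [0.525, 0.851, 0.015, 0.013]
ft_force: [0.8, 0.0, -3.2]
grip_width: 0.054
grasp_force: 39.3
```

```bash
python3 -c "
from h import *
s=load('s10')
for k,p in dict(white=(616,72),copper=(575,157),green=(694,164)).items(): print(k,onplane(s,80+(p[0]-480)*142/320,180+p[1]*160/360,.11))
st((.453,-.12,.1365),(.453,-.259,.1365))"
```

```text
white [ 0.4409 -0.3695  0.11  ]
copper [ 0.557  -0.3764  0.11  ]
green [ 0.565  -0.2655  0.11  ]
t 48.9 p [0.3626 0.1246 0.1729] heading 116.65 tilt [ 0.0367  0.0119 -0.9993] F [ 0.7752  0.0193 -3.1868] w 0.054 g 39.34595161874313 j7 0.55
(0.453, -0.12, 0.1365) tool delta [-0.2589 -0.0304  0.0367]
(0.453, -0.259, 0.1365) tool delta [-0.3831 -0.0927  0.0351]
```

The arm fell short at this close radius and the fingers closed on the near wall of the blue tumbler (opening 4.6 mm, and a 3 N load says it is lifted). I'll check its pose numerically before going on.

```bash
cat >> h.py <<'E'
def rel(p,head,z=(0,0,-1)):
    o=get_obs(); R=R_.from_quat(o['ee_rot']).as_matrix(); h=np.radians(head)
    Rt=np.array([[np.cos(h),np.sin(h),0],[np.sin(h),-np.cos(h),0],[0,0,-1]])
    print('xyz',R.T@(np.array(p)-o['position']),'ang',np.degrees(R_.from_matrix(R.T@Rt).as_rotvec()))
def bluetilt(n,f):
    c=snap(n,f); g=cv2.cvtColor(c['img'],cv2.COLOR_RGB2HSV)
    m=cv2.inRange(g,(90,22,40),(125,255,255)); m=cv2.morphologyEx(m,cv2.MORPH_OPEN,np.ones((3,3)))
    k,l,t,ce=cv2.connectedComponentsWithStats(m)
    for i in range(1,k):
        if t[i,4]>200: print(n,t[i].tolist(),ce[i],cv2.minAreaRect(np.argwhere(l==i)[:,::-1].astype(np.float32)))
E
python3 -c "
from h import *
bluetilt('scene','s11');bluetilt('side','d11')
s=load('s10');d=load('s11')
st();o=get_obs();print(o['joint_pos'])
rel((.422,-.12,.18),86.6);rel((.422,.06,.18),86.6)
print('orange px now', [cv2.minEnclosingCircle(np.argwhere(cv2.inRange(cv2.cvtColor(x['img'],cv2.COLOR_RGB2HSV)[180:235,370:410],(5,200,120),(18,255,255))>0)[:,::-1].astype(np.float32)) for x in (s,d)])
"
```

```text
scene [353, 163, 32, 53, 1190] [369.5353 190.9345] ((368.68792724609375, 188.7684783935547), (26.99465560913086, 53.6417350769043), 10.007980346679688)
side [366, 232, 35, 58, 1272] [379.8294 257.2248] ((383.1873779296875, 261.0015563964844), (31.88545036315918, 58.261375427246094), 4.289153099060059)
t 49.0 p [0.3609 0.1244 0.1694] heading 116.67 tilt [ 0.0326  0.0114 -0.9994] F [-0.7722 -0.1357 -2.5755] w 0.055 g 39.35935775341932 j7 0.55
[ 1.097  -0.4948 -1.2215  2.1054 -0.5031  1.2256  0.5514]
xyz [-0.2459 -0.0547 -0.0114] ang [ 1.9823 -0.2656 30.0712]
xyz [-0.0851  0.026  -0.0094] ang [ 1.9823 -0.2656 30.0712]
orange px now [((15.962540626525879, 26.529315948486328), 14.603259086608887), ((16.0, 26.799999237060547), 14.368121147155762)]
```

carry_out:
  motion:
    - {"xyz":[-0.01,0.004,-0.005],"angular":[0.3,0,4]}
    - {"xyz":[-0.02,0.008,-0.009],"angular":[0.6,-0.1,8]}
    - {"xyz":[-0.035,0.012,-0.009],"angular":[0.9,-0.1,13]}
    - {"xyz":[-0.05,0.016,-0.009],"angular":[1.2,-0.2,18]}
    - {"xyz":[-0.065,0.021,-0.009],"angular":[1.6,-0.2,23]}
    - {"xyz":[-0.078,0.024,-0.009],"angular":[1.9,-0.3,27]}
    - {"xyz":[-0.085,0.026,-0.009],"angular":[2,-0.3,30]}
    - {"xyz":[-0.085,0.026,-0.009],"angular":[2,-0.3,30]}
    - {"xyz":[-0.085,0.026,-0.009],"angular":[2,-0.3,30]}

```text
clock: 49.9
position: [0.4213, 0.0596, 0.1789]
ee_rot: [0.727, 0.686, -0.001, -0.0]
ft_force: [0.9, -0.4, -2.6]
grip_width: 0.056
grasp_force: 39.2
```

```bash
python3 -c "
from h import *
bluetilt('scene','s12');bluetilt('side','d12')
st();rel((.422,-.257,.18),86.6)
s=load('s12')
"
```

```text
scene [322, 200, 26, 32, 496] [336.4214 218.5645] ((338.5331726074219, 218.62986755371094), (19.17698860168457, 36.347084045410156), 41.987213134765625)
side [345, 207, 31, 59, 1412] [360.4703 239.67  ] ((360.0, 236.0), (58.0, 30.0), 90.0)
t 50.0 p [0.4214 0.06   0.1792] heading 86.71 tilt [-0.0012 -0.0008 -1.    ] F [ 0.2296 -0.5024 -3.0608] w 0.051 g 39.22544845438097 j7 0.2
xyz [-0.3165  0.0188 -0.0005] ang [-0.0686  0.0507  0.1079]
```

carry_out:
  motion:
    - {"xyz":[-0.03,0.002,0],"angular":[0,0,0]}
    - {"xyz":[-0.065,0.004,0],"angular":[0,0,0]}
    - {"xyz":[-0.1,0.006,0],"angular":[0,0,0]}
    - {"xyz":[-0.135,0.008,0],"angular":[0,0,0]}
    - {"xyz":[-0.17,0.01,0],"angular":[0,0,0]}
    - {"xyz":[-0.205,0.012,0],"angular":[0,0,0]}
    - {"xyz":[-0.24,0.014,0],"angular":[0,0,0]}
    - {"xyz":[-0.275,0.016,0],"angular":[0,0,0]}
    - {"xyz":[-0.3,0.018,0],"angular":[0,0,0]}
    - {"xyz":[-0.316,0.019,0],"angular":[0,0,0]}
    - {"xyz":[-0.316,0.019,0],"angular":[0,0,0]}
    - {"xyz":[-0.316,0.019,0],"angular":[0,0,0]}

```text
clock: 51.2
position: [0.3881, -0.2351, 0.1991]
ee_rot: [0.727, 0.686, 0.005, 0.017]
ft_force: [-0.6, -0.1, -2.3]
grip_width: 0.054
grasp_force: 39.4
```

```bash
python3 -c "
from h import *
bluetilt('side','d13');bluetilt('scene','s13')
d=load('d13');st();print([proj(d,(.453,-.257,z)) for z in (.09,.195)])
cv2.imwrite('pics/c10.png',np.hstack([cv2.resize(d['img'][120:270,280:430],(400,400)),cv2.resize(load('s13')['img'][140:320,80:260],(400,400))])[:,:,::-1])
"
```

```text
side [393, 163, 17, 31, 332] [401.5693 180.503 ] ((401.1399841308594, 178.01998901367188), (13.859292984008789, 31.961227416992188), 8.13010311126709)
scene [179, 161, 19, 18, 212] [187.4575 170.0425] ((188.0, 169.5), (17.0, 18.0), 90.0)
t 51.3 p [ 0.3883 -0.2347  0.1991] heading 86.72 tilt [ 0.0303 -0.0192 -0.9994] F [ 1.0723 -0.1847 -2.3101] w 0.052 g 39.375959375174716 j7 0.91
[(np.float64(381.91663179055206), np.float64(190.25128056358326)), (np.float64(384.89886735842026), np.float64(151.79703354065197))]
```

View pics/c10.png

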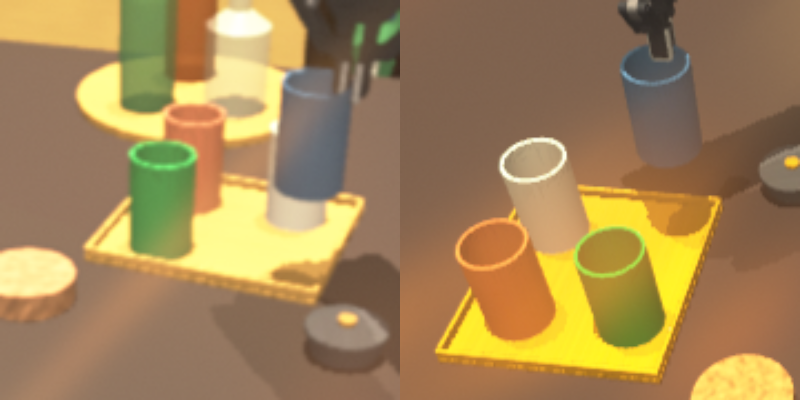

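All good in hand: blue hangs upright above the free tray corner, but the arm again slid along its inner reach limit. I'll move outward and level the tool.

```bash
python3 -c "
from h import *
print(get_obs()['joint_pos'])
rel((.435,-.257,.19),86.6)
"
```

```text
[ 2.2829 -0.4992 -1.4689  1.9114 -0.5285  1.2878  0.9137]
xyz [-0.0194  0.0475  0.0109] ang [1.7963 0.9961 0.1396]
```

carry_out:
  motion:
    - {"xyz":[-0.003,0.012,0.002],"angular":[0.4,0.2,0]}
    - {"xyz":[-0.008,0.025,0.004],"angular":[0.9,0.5,0.1]}
    - {"xyz":[-0.014,0.038,0.007],"angular":[1.4,0.8,0.1]}
    - {"xyz":[-0.019,0.047,0.011],"angular":[1.8,1,0.1]}
    - {"xyz":[-0.019,0.047,0.011],"angular":[1.8,1,0.1]}
    - {"xyz":[-0.019,0.047,0.011],"angular":[1.8,1,0.1]}

```text
clock: 51.9
position: [0.3956, -0.2353, 0.2104]
ee_rot: [0.728, 0.685, 0.006, 0.019]
ft_force: [-0.4, 0.8, -3.5]
grip_width: 0.051
grasp_force: 39.3
```

```bash
python3 -c "
from h import *
st();print(get_obs()['joint_pos'])
rel((.428,-.259,.115),86.6)
"
```

```text
t 51.9 p [ 0.3956 -0.2353  0.2104] heading 86.49 tilt [ 0.0347 -0.0208 -0.9992] F [-0.4295  0.8248 -3.5448] w 0.051 g 39.28800338006113 j7 0.9
[ 2.286  -0.499  -1.4681  1.8849 -0.5274  1.3073  0.9003]
xyz [-0.0199  0.0303  0.0969] ang [ 2.0556  1.0689 -0.0956]
```

carry_out:
  motion:
    - {"xyz":[-0.008,0.02,-0.01],"angular":[0,0,0]}
    - {"xyz":[-0.016,0.04,-0.02],"angular":[0,0,0]}
    - {"xyz":[-0.024,0.06,-0.03],"angular":[0,0,0]}
    - {"xyz":[-0.036,0.08,-0.04],"angular":[0,0,0]}
    - {"xyz":[-0.046,0.1,-0.04],"angular":[0,0,0]}
    - {"xyz":[-0.057,0.129,-0.04],"angular":[0,0,0]}
    - {"xyz":[-0.057,0.129,-0.04],"angular":[0,0,0]}
    - {"xyz":[-0.057,0.129,-0.04],"angular":[0,0,0]}

```text
clock: 52.7
position: [0.4342, -0.2502, 0.2833]
ee_rot: [0.728, 0.685, 0.012, 0.04]
ft_force: [-0.2, -0.3, -2.5]
grip_width: 0.053
grasp_force: 39.3
```

```bash
python3 -c "
from h import *
st();print(get_obs()['joint_pos'])
"
```

```text
t 52.7 p [ 0.4342 -0.2502  0.2833] heading 86.44 tilt [ 0.0714 -0.0418 -0.9966] F [-0.1659 -0.2574 -2.4963] w 0.053 g 39.34291151119396 j7 0.87
[ 2.3423 -0.4991 -1.4683  1.7148 -0.5305  1.417   0.8732]
```

```bash
python3 -c "
from h import *
rel((.47,.06,.27),86.6)
"
```

```text
xyz [0.3121 0.0163 0.0029] ang [ 4.232   2.1465 -0.0853]
```

carry_out:
  motion:
    - {"xyz":[0.03,0.002,0],"angular":[0.3,0.2,0]}
    - {"xyz":[0.06,0.003,0],"angular":[0.7,0.4,0]}
    - {"xyz":[0.09,0.005,0],"angular":[1.2,0.6,0]}
    - {"xyz":[0.12,0.006,0],"angular":[1.6,0.8,0]}
    - {"xyz":[0.15,0.008,0],"angular":[2,1,0]}
    - {"xyz":[0.18,0.009,0],"angular":[2.4,1.2,0]}
    - {"xyz":[0.21,0.011,0],"angular":[2.8,1.4,0]}
    - {"xyz":[0.24,0.012,0],"angular":[3.2,1.6,0]}
    - {"xyz":[0.27,0.014,0],"angular":[3.6,1.8,0]}
    - {"xyz":[0.312,0.016,0],"angular":[4.2,2.1,0]}
    - {"xyz":[0.312,0.016,0],"angular":[4.2,2.1,0]}
    - {"xyz":[0.312,0.016,0],"angular":[4.2,2.1,0]}

```text
clock: 53.9
position: [0.4671, 0.06, 0.2734]
ee_rot: [0.728, 0.686, 0.001, 0.001]
ft_force: [-0.1, -0.4, -2.4]
grip_width: 0.052
grasp_force: 39.6
```

```bash
python3 -c "
from h import *
st();print(get_obs()['joint_pos']);rel((.56,.02,.27),86.6);bluetilt('scene','s14')
"
```

```text
t 53.9 p [0.4671 0.06   0.2734] heading 86.6 tilt [ 0.0026 -0.0011 -1.    ] F [-0.0897 -0.4447 -2.425 ] w 0.052 g 39.55863470735494 j7 0.22
[ 1.6824 -0.4991 -1.4681  1.7353 -0.4984  1.4725  0.2209]
xyz [-0.0344  0.0951  0.0037] ang [ 0.1519  0.0554 -0.0027]
```

carry_out:
  motion:
    - {"xyz":[-0.008,0.025,0],"angular":[0,0,0]}
    - {"xyz":[-0.017,0.05,0],"angular":[0,0,0]}
    - {"xyz":[-0.025,0.075,0],"angular":[0,0,0]}
    - {"xyz":[-0.034,0.1,0],"angular":[0,0,0]}
    - {"xyz":[-0.034,0.13,0],"angular":[0,0,0]}
    - {"xyz":[-0.034,0.15,0],"angular":[0,0,0]}
    - {"xyz":[-0.034,0.15,0],"angular":[0,0,0]}
    - {"xyz":[-0.034,0.15,0],"angular":[0,0,0]}

```text
clock: 54.75
position: [0.4941, 0.0142, 0.303]
ee_rot: [0.728, 0.685, 0.017, 0.016]
ft_force: [-0.3, -0.1, -3.4]
grip_width: 0.051
grasp_force: 39.5
```

```bash
python3 -c "
from h import *
st();print(get_obs()['joint_pos']);rel((.62,.02,.27),86.6)
"
```

```text
t 54.75 p [0.4941 0.0142 0.303 ] heading 86.54 tilt [ 0.0467  0.0004 -0.9989] F [-0.3138 -0.1051 -3.3916] w 0.051 g 39.53099748759996 j7 0.32
[ 1.8112 -0.4991 -1.4683  1.6672 -0.5142  1.4917  0.317 ]
xyz [0.0133 0.1237 0.0388] ang [ 2.6712 -0.1851 -0.0598]
```

The arm is pinned at its j2 and j3 limits (wrong elbow swing). I'll identify the kinematics from the recorded joint/pose pairs, so I can choose a Cartesian move that swings the elbow back.

```bash
cat > kin.py <<'E'
import numpy as np, itertools
from scipy.spatial.transform import Rotation as R_
np.set_printoptions(precision=4,suppress=True)
J=np.array([[1.263,.332,-.065,1.46,.022,1.35,-.088],[.336,.3285,-.6989,1.3446,.2095,1.5433,-1.9132],[1.097,-.4948,-1.2215,2.1054,-.5031,1.2256,.5514],[2.2829,-.4992,-1.4689,1.9114,-.5285,1.2878,.9137],[2.3423,-.4991,-1.4683,1.7148,-.5305,1.417,.8732],[1.6824,-.4991,-1.4681,1.7353,-.4984,1.4725,.2209],[1.8112,-.4991,-1.4683,1.6672,-.5142,1.4917,.317]])
P=np.array([[.176,-.6,.231],[.5983,.0738,.3209],[.3609,.1244,.1694],[.3883,-.2347,.1991],[.4342,-.2502,.2833],[.4671,.06,.2734],[.4941,.0142,.303]])
H=np.array([[16.33,0,0],[0,0,0],[116.67,.0326,.0114],[86.72,.0303,-.0192],[86.44,.0714,-.0418],[86.6,.0026,-.0011],[86.54,.0467,.0004]])
AX='zyzyzyz'
def Rs(q,s,off=0):
    R=R_.identity();o=[]
    for i in range(7):
        R=R*R_.from_euler(AX[i],s[i]*q[i]); o.append(R)
    return o
def err(s):
    e=0;hs=[]
    for q,h in zip(J,H):
        M=Rs(q,s)[-1].as_matrix(); e+=np.sum((M[:2,2]-h[1:])**2); hs.append(np.degrees(np.arctan2(M[1,0],M[0,0]))-h[0])
    z=np.exp(1j*np.radians(hs)); return e+7*(1-abs(z.mean())),np.degrees(np.angle(z.mean()))
def A(q,s):
    o=Rs(q,s); return np.hstack([np.eye(3)]+[o[i].as_matrix() for i in (0,1,3,5)])
def fit():
    best=min(((err((s1,1,s3,s4,s5,s6,s7)),(s1,1,s3,s4,s5,s6,s7)) for s1,s3,s4,s5,s6,s7 in itertools.product((1,-1),repeat=6)),key=lambda t:t[0][0])
    s=best[1]; M=np.vstack([A(q,s) for q in J]); v=np.linalg.lstsq(np.vstack([M,1e-3*np.eye(15)]),np.r_[P.ravel(),np.zeros(15)],rcond=None)[0]
    return best,s,v
best,S,V=fit()
YAW=best[0][1]
def fk(q):
    M=Rs(q,S)[-1]*R_.from_euler('z',-0) ; return A(q,S)@V, M
if __name__=='__main__':
    print(best,V.reshape(5,3)); print([np.linalg.norm(fk(q)[0]-p).round(4) for q,p in zip(J,P)])
E
python3 kin.py
```

```text
((np.float64(4.52694247491724e-06), np.float64(90.03216553743302)), (-1, 1, -1, 1, -1, 1, -1)) [[-0.      0.      0.1294]
 [-0.0022 -0.0111  0.1294]
 [ 0.0023 -0.0111  0.4476]
 [-0.0008 -0.0208  0.49  ]
 [-0.0004 -0.0027  0.3432]]
[np.float64(0.0), np.float64(0.0), np.float64(0.0), np.float64(0.0), np.float64(0.0), np.float64(0.0), np.float64(0.0)]
```

```bash
cat > sim.py <<'E'
from kin import *
LO=np.array([-2.6,-.5,-1.47,.16,-1.27,.06,-2.6]);HI=np.array([2.6,2.12,1.34,2.42,4.41,2.06,2.6])
def jac(q):
    p,M=fk(q);Jm=np.zeros((6,7))
    for i in range(7):
        d=q.copy();d[i]+=1e-5;p2,M2=fk(d);Jm[:3,i]=(p2-p)/1e-5;Jm[3:,i]=(M2*M.inv()).as_rotvec()/1e-5
    return Jm
def go(q,p,M,n=60,lam=1e-3):
    for _ in range(n):
        c,m=fk(q);e=np.r_[p-c,(M*m.inv()).as_rotvec()];e[:3]*=min(1,.02/max(1e-9,np.linalg.norm(e[:3])));e[3:]*=min(1,.05/max(1e-9,np.linalg.norm(e[3:])))
        J_=jac(q);q=np.clip(q+J_.T@np.linalg.solve(J_@J_.T+lam*np.eye(6),e),LO,HI)
    return q
E
python3 - <<'E'
from sim import *
from workcell import get_obs
q=np.array(get_obs()['joint_pos']);p,M=fk(q);print(q,p)
Jm=jac(q);Pi=np.linalg.pinv(Jm);u,s,v=np.linalg.svd(Jm);print('null',v[6],'sv',s)
print('dq2 row',Pi[1]);print('dq3 row',Pi[2])
E
```

```text
[ 1.8112 -0.4991 -1.4683  1.6672 -0.5142  1.4917  0.317 ] [0.4941 0.0142 0.303 ]
null [ 0.178  -0.5516  0.309   0.0018 -0.5469  0.2279  0.4663] sv [1.8239 1.5468 1.4312 0.4594 0.3365 0.1435]
dq2 row [-0.286  -0.7851  0.3822  0.6044 -0.0944  0.2857]
dq3 row [-3.992   0.3182  0.817  -0.2946 -1.3547 -0.1586]
```

```bash
cat >> sim.py <<'E'
def Rt(head):
    h=np.radians(head);return R_.from_matrix([[np.cos(h),np.sin(h),0],[np.sin(h),-np.cos(h),0],[0,0,-1]])
def run(q,Rnow,wps,h=86.6):
    off=Rnow.inv()*fk(q)[1]
    for w in wps:
        hd=w[3] if len(w)>3 else h
        # straight segments of 20 mm
        p0=fk(q)[0];n=max(1,int(np.linalg.norm(np.array(w[:3])-p0)/.02))
        for k in range(1,n+1): q=go(q,p0+(np.array(w[:3])-p0)*k/n,Rt(hd)*off,n=6)
        q=go(q,np.array(w[:3]),Rt(hd)*off,20)
        print(w,q,'err',np.linalg.norm(fk(q)[0]-w[:3]).round(4))
    return q
E
python3 - <<'E'
from sim import *
from workcell import get_obs
o=get_obs();q=np.array(o['joint_pos']);R=R_.from_quat(o['ee_rot'])
E=[(.52,-.26,.30),(.428,-.259,.2),(.428,-.259,.094)]
for W in [[(.40,-.05,.45),(.6,-.15,.45)],[(.38,0,.50),(.6,0,.40)],[(.45,.014,.45),(.40,-.1,.5),(.55,-.3,.4)]]:
    print('---');run(q,R,W+E)
E
```

```text
---
(0.4, -0.05, 0.45) [ 1.6433 -0.4368 -1.0955  1.515  -0.3983  1.8171  0.4274] err 0.0
(0.6, -0.15, 0.45) [ 2.6    -0.5    -1.47    0.8227 -0.8058  2.06    0.6042] err 0.2036
(0.52, -0.26, 0.3) [ 2.6    -0.5    -1.47    1.2836 -0.5556  1.8467  0.905 ] err 0.1877
(0.428, -0.259, 0.2) [ 2.6    -0.5    -1.47    1.714  -0.5211  1.4768  1.0975] err 0.1382
(0.428, -0.259, 0.094) [ 2.6    -0.5    -1.47    1.7631 -0.5247  1.4249  1.1312] err 0.207
---
(0.38, 0, 0.5) [ 1.5475 -0.4722 -1.0214  1.4308 -0.4287  1.9385  0.3569] err 0.0
(0.6, 0, 0.4) [ 2.4393 -0.5    -1.47    1.0972 -0.5894  2.015   0.6211] err 0.2323
(0.52, -0.26, 0.3) [ 2.6    -0.5    -1.47    1.2838 -0.5556  1.8466  0.9051] err 0.1877
(0.428, -0.259, 0.2) [ 2.6    -0.5    -1.47    1.714  -0.5211  1.4768  1.0975] err 0.1382
(0.428, -0.259, 0.094) [ 2.6    -0.5    -1.47    1.7631 -0.5247  1.4249  1.1312] err 0.207
---
(0.45, 0.014, 0.45) [ 1.7497 -0.4492 -1.3104  1.419  -0.4478  1.8202  0.2891] err 0.0
(0.4, -0.1, 0.5) [ 1.767  -0.3284 -1.1737  1.3682 -0.3185  1.8888  0.4512] err 0.0
(0.55, -0.3, 0.4) [ 2.6    -0.5    -1.47    0.9176 -0.7179  2.06    0.7424] err 0.2518
(0.52, -0.26, 0.3) [ 2.6    -0.5    -1.47    1.2837 -0.5556  1.8467  0.905 ] err 0.1877
(0.428, -0.259, 0.2) [ 2.6    -0.5    -1.47    1.714  -0.5211  1.4768  1.0975] err 0.1382
(0.428, -0.259, 0.094) [ 2.6    -0.5    -1.47    1.7631 -0.5247  1.4249  1.1312] err 0.207
```

```bash
cat > srch.py <<'E'
from sim import *
import io,contextlib,time
from workcell import get_obs
o=get_obs();q0=np.array(o['joint_pos']);R=R_.from_quat(o['ee_rot'])
E=[(.54,-.24,.33),(.428,-.259,.2),(.428,-.259,.094)]
rng=np.random.default_rng(1);t=time.time();best=[]
def q_run(q,W):
    off=R.inv()*fk(q0)[1];bad=0
    for w in W:
        p0=fk(q)[0];n=max(1,int(np.linalg.norm(np.array(w[:3])-p0)/.04))
        for k in range(1,n+1): q=go(q,p0+(np.array(w[:3])-p0)*k/n,Rt(w[3])*off,n=3)
        q=go(q,np.array(w[:3]),Rt(w[3])*off,5);e=np.linalg.norm(fk(q)[0]-w[:3]);bad=max(bad,e)
    return q,bad
while time.time()-t<400 and len(best)<4:
    W=[]
    for i in range(rng.integers(1,4)):
        W.append((rng.uniform(.2,.5),rng.uniform(-.4,.2),rng.uniform(.35,.65),rng.choice([86.6,60,120,30])))
    q,b=q_run(q0,W)
    if b>.03 or q[1]<0: continue
    q2,b2=q_run(q,[e+(86.6,) for e in E])
    best.append((b2,W,q,q2)); print(b2,np.array(W),q,q2,flush=True)
print(time.time()-t)
E
python3 srch.py
```

```text
3.105017639093937e-12 [[  0.2373   0.0402   0.4063  30.    ]
 [  0.2696   0.1047   0.467   60.    ]
 [  0.4924  -0.0248   0.5581 120.    ]] [ 0.789   0.2571 -1.0703  0.9821  0.1611  2.0479  0.1365] [ 1.2174  0.2976 -0.8552  1.91    0.2583  1.0478  0.194 ]
3.9070211549552555e-11 [[ 0.3157 -0.3881  0.3746 86.6   ]] [ 2.0358  0.2189 -1.4117  1.4804  0.2164  1.6247  0.5805] [ 1.4926  0.4628 -1.2212  1.9004  0.4844  1.1215  0.0247]
3.463498893405691e-08 [[  0.3895  -0.0302   0.3596  86.6   ]
 [  0.4422   0.0721   0.6246  86.6   ]
 [  0.4079  -0.3018   0.3572 120.    ]] [ 1.7564  0.2544 -1.4071  1.5     0.251   1.5984  0.8853] [ 1.4231  0.4009 -1.1182  1.9025  0.4066  1.0914  0.0827]
0.0032734265547654474 [[ 0.3318 -0.0206  0.4643 60.    ]
 [ 0.4027 -0.2777  0.456  30.    ]] [ 1.6879  0.161  -1.3236  1.3196  0.1596  1.7796 -0.6465] [ 1.5521  0.5426 -1.3238  1.8988  0.5766  1.1643 -0.0434]
3.650205135345459
```

A simple detour unwinds the elbow in simulation: via (0.32,−0.39,0.37) and then (0.54,−0.24,0.33).

```bash
python3 -c "
from h import *
rel((.316,-.388,.375),86.6)"
```

```text
xyz [-0.4119 -0.1499 -0.0804] ang [ 2.6712 -0.1851 -0.0598]
```

carry_out:
  motion:
    - {"xyz":[-0.037,-0.013,-0.007],"angular":[0.3,0,0]}
    - {"xyz":[-0.074,-0.027,-0.014],"angular":[0.6,0,0]}
    - {"xyz":[-0.111,-0.041,-0.022],"angular":[0.9,0,0]}
    - {"xyz":[-0.148,-0.054,-0.029],"angular":[1.2,-0.1,0]}
    - {"xyz":[-0.185,-0.067,-0.036],"angular":[1.5,-0.1,0]}
    - {"xyz":[-0.222,-0.081,-0.043],"angular":[1.8,-0.1,0]}
    - {"xyz":[-0.26,-0.095,-0.05],"angular":[2.1,-0.1,0]}
    - {"xyz":[-0.3,-0.109,-0.058],"angular":[2.4,-0.1,0]}
    - {"xyz":[-0.338,-0.123,-0.066],"angular":[2.7,-0.2,0]}
    - {"xyz":[-0.375,-0.137,-0.073],"angular":[2.7,-0.2,0]}
    - {"xyz":[-0.412,-0.15,-0.08],"angular":[2.7,-0.2,0]}
    - {"xyz":[-0.412,-0.15,-0.08],"angular":[2.7,-0.2,0]}

```text
clock: 55.95
position: [0.3117, -0.394, 0.3733]
ee_rot: [0.731, 0.682, 0.002, -0.001]
ft_force: [0.0, 0.5, -3.2]
grip_width: 0.055
grasp_force: 40.0
```

```bash
python3 -c "
from h import *
st();print(get_obs()['joint_pos']);rel((.316,-.388,.375),86.6);rel((.54,-.24,.33),86.6)
from sim import *
o=get_obs();run(np.array(o['joint_pos']),R_.from_quat(o['ee_rot']),[(.316,-.388,.375),(.54,-.24,.33),(.428,-.259,.2),(.428,-.259,.094)])"
```

```text
t 55.95 p [ 0.3117 -0.394   0.3733] heading 86.02 tilt [ 0.0015  0.0037 -1.    ] F [ 0.0307  0.4646 -3.1909] w 0.055 g 39.983717876602896 j7 0.6
[ 2.0142  0.2084 -1.363   1.4771  0.2002  1.621   0.5961]
xyz [ 0.0063  0.0039 -0.0017] ang [ 0.0712 -0.2178 -0.5826]
xyz [0.1693 0.217  0.0442] ang [ 0.0712 -0.2178 -0.5826]
(0.316, -0.388, 0.375) [ 2.0131  0.1992 -1.3707  1.4797  0.1954  1.6209  0.5969] err 0.0
(0.54, -0.24, 0.33) [ 1.2069  0.4688 -1.2247  1.3456  0.4395  1.6206 -0.0156] err 0.0
(0.428, -0.259, 0.2) [ 1.6141  0.3269 -1.3327  1.7803  0.3302  1.2963  0.1422] err 0.0
(0.428, -0.259, 0.094) [ 1.4839  0.4537 -1.2075  1.9007  0.4733  1.1169  0.033 ] err 0.0
```

The elbow has unwound exactly as the model predicted. Next waypoint.

carry_out:
  motion:
    - {"xyz":[0.02,0.025,0],"angular":[0,0,0]}
    - {"xyz":[0.04,0.05,0.005],"angular":[0,0,0]}
    - {"xyz":[0.06,0.077,0.013],"angular":[0,0,0]}
    - {"xyz":[0.082,0.105,0.022],"angular":[0,0,0]}
    - {"xyz":[0.104,0.133,0.028],"angular":[0,0,0]}
    - {"xyz":[0.126,0.161,0.034],"angular":[0,0,0]}
    - {"xyz":[0.148,0.19,0.04],"angular":[0,0,0]}
    - {"xyz":[0.165,0.212,0.044],"angular":[0,0,0]}
    - {"xyz":[0.165,0.212,0.044],"angular":[0,0,0]}
    - {"xyz":[0.165,0.212,0.044],"angular":[0,0,0]}

```text
clock: 56.95
position: [0.5375, -0.2357, 0.3297]
ee_rot: [0.728, 0.686, -0.0, -0.001]
ft_force: [0.3, -0.2, -2.7]
grip_width: 0.056
grasp_force: 39.9
```

```bash
python3 -c "
from h import *
st();print(get_obs()['joint_pos']);rel((.428,-.259,.2),86.6)"
```

```text
t 56.95 p [ 0.5375 -0.2357  0.3297] heading 86.61 tilt [-0.0014  0.0009 -1.    ] F [ 0.3219 -0.1841 -2.6501] w 0.056 g 39.91084453300573 j7 -0.02
[ 1.2142  0.4616 -1.2321  1.3557  0.4332  1.6188 -0.0194]
xyz [-0.0299 -0.1078  0.1298] ang [-0.0852 -0.0474  0.011 ]
```

carry_out:
  motion:
    - {"xyz":[-0.008,-0.027,0.01],"angular":[0,0,0]}
    - {"xyz":[-0.015,-0.054,0.02],"angular":[0,0,0]}
    - {"xyz":[-0.023,-0.081,0.03],"angular":[0,0,0]}
    - {"xyz":[-0.03,-0.108,0.04],"angular":[0,0,0]}
    - {"xyz":[-0.03,-0.108,0.07],"angular":[0,0,0]}
    - {"xyz":[-0.03,-0.108,0.1],"angular":[0,0,0]}
    - {"xyz":[-0.03,-0.108,0.13],"angular":[0,0,0]}
    - {"xyz":[-0.03,-0.108,0.16],"angular":[0,0,0]}
    - {"xyz":[-0.03,-0.108,0.19],"angular":[0,0,0]}
    - {"xyz":[-0.03,-0.108,0.19],"angular":[0,0,0]}
    - {"xyz":[-0.03,-0.108,0.19],"angular":[0,0,0]}

```text
clock: 58.05
position: [0.4273, -0.2604, 0.1411]
ee_rot: [0.729, 0.685, -0.0, -0.0]
ft_force: [0.5, 0.1, -1.6]
grip_width: 0.054
grasp_force: 40.0
```

```bash
python3 -c "
from h import *
bluetilt('scene','s15');bluetilt('side','d15')
st();s=load('s15');d=load('d15');z=get_obs()['position'][2]-.089
for c in (s,d): print('exp centre rim/foot/mid',[proj(c,(.459,-.259,z+k)) for k in (.105,0,.05)])
rel((.428,-.259,.094),86.6)"
```

```text
side [373, 181, 20, 28, 358] [384.2849 196.7486] ((383.03662109375, 194.17074584960938), (18.00033950805664, 28.1600399017334), 6.340191841125488)
t 58.15 p [ 0.4282 -0.2606  0.1421] heading 86.46 tilt [ 0.0013 -0.0015 -1.    ] F [ 0.2481  0.1935 -2.7641] w 0.055 g 39.98074984468985 j7 0.09
exp centre rim/foot/mid [(np.float64(183.8504391725933), np.float64(201.1032599158962)), (np.float64(193.00426831237087), np.float64(236.02277590279414)), (np.float64(188.80571382968213), np.float64(220.00636483138612))]
exp centre rim/foot/mid [(np.float64(381.5776091789123), np.float64(165.14874625440126)), (np.float64(378.78762694367754), np.float64(202.37366349627496)), (np.float64(380.0860758849104), np.float64(185.04930430510535))]
xyz [ 0.0016 -0.0004  0.0481] ang [ 0.0769  0.0842 -0.1357]
```

carry_out:
  motion:
    - {"xyz":[0.001,0,0.015],"angular":[0,0,0]}
    - {"xyz":[0.001,0,0.03],"angular":[0,0,0]}
    - {"xyz":[0.001,0,0.038],"angular":[0,0,0]}
    - {"xyz":[0.001,0,0.043],"angular":[0,0,0]}
    - {"xyz":[0.001,0,0.045],"angular":[0,0,0]}
    - {"xyz":[0.001,0,0.045],"angular":[0,0,0]}

```text
clock: 58.75
position: [0.4254, -0.2602, 0.0972]
ee_rot: [0.729, 0.685, -0.004, -0.002]
ft_force: [-27.1, 2.6, 46.5]
grip_width: 0.054
grasp_force: 46.4
```

carry_out:
  motion:
    - {"xyz":[0,0,-0.001],"angular":[0,0,0]}
    - {"xyz":[0,0,-0.002],"angular":[0,0,0]}
    - {"xyz":[0,0,-0.002],"angular":[0,0,0]}

```text
clock: 59.05
position: [0.4265, -0.2598, 0.0981]
ee_rot: [0.729, 0.685, -0.002, -0.001]
ft_force: [-12.7, -0.2, 20.0]
grip_width: 0.051
grasp_force: 43.5
```

carry_out:
  motion:
    - {"xyz":[0,0,-0.001],"angular":[0,0,0]}
    - {"xyz":[0,0,-0.0012],"angular":[0,0,0]}
    - {"xyz":[0,0,-0.0012],"angular":[0,0,0]}

```text
clock: 59.35
position: [0.4277, -0.2587, 0.0983]
ee_rot: [0.728, 0.685, -0.0, -0.0]
ft_force: [0.2, -0.6, -2.0]
grip_width: 0.059
grasp_force: 40.3
```

carry_out:
  motion:
    - {"xyz":[0,0,0],"angular":[0,0,0]}
    - {"xyz":[0,0,0],"angular":[0,0,0]}
    - {"xyz":[0,0,0],"angular":[0,0,0]}
    - {"xyz":[0,0,0],"angular":[0,0,0]}
  hand: 0.25

```text
clock: 59.75
position: [0.4277, -0.2588, 0.0986]
ee_rot: [0.728, 0.685, -0.0, -0.0]
ft_force: [-0.3, 0.5, 0.7]
grip_width: 0.248
grasp_force: 0.0
```

carry_out:
  motion:
    - {"xyz":[0,0,-0.02],"angular":[0,0,0]}
    - {"xyz":[0,0,-0.05],"angular":[0,0,0]}
    - {"xyz":[0,0,-0.09],"angular":[0,0,0]}
    - {"xyz":[0,0,-0.13],"angular":[0,0,0]}
    - {"xyz":[0,0,-0.17],"angular":[0,0,0]}
    - {"xyz":[0,0,-0.21],"angular":[0,0,0]}
    - {"xyz":[0,0,-0.21],"angular":[0,0,0]}

```text
clock: 60.45
position: [0.4297, -0.2592, 0.3131]
ee_rot: [0.728, 0.685, 0.0, 0.003]
ft_force: [0.7, 0.7, -0.8]
grip_width: 0.25
grasp_force: 0.0
```

```bash
python3 -c "
from h import *
w=snap('wrist','w20');s=snap('scene','s20');d=snap('side','d20');st();bluetilt('wrist','w21');bluetilt('side','d21');bluetilt('scene','s21')
print('exp rim/foot wrist',[proj(w,(.457,-.26,z)) for z in (.11,.005)],'scene',[proj(s,(.457,-.26,z)) for z in (.11,.005)],'side',[proj(d,(.457,-.26,z)) for z in (.11,.005)])"
```

```text
t 60.6 p [ 0.4275 -0.2588  0.3079] heading 86.51 tilt [-0.0011 -0.0003 -1.    ] F [-0.0281 -0.6349  0.1252] w 0.25 g 0.0 j7 0.23
wrist [318, 170, 78, 85, 5145] [354.8431 212.5786] ((353.20343017578125, 213.45858764648438), (83.958984375, 76.98316192626953), 41.633541107177734)
side [369, 187, 24, 37, 649] [381.2496 206.6009] ((380.0836486816406, 204.66148376464844), (21.832401275634766, 36.74081039428711), 3.5763344764709473)
exp rim/foot wrist [(np.float64(351.9641456491529), np.float64(214.37747992628462)), (np.float64(344.7315789016216), np.float64(196.21503025414668))] scene [(np.float64(187.92792543833778), np.float64(217.0904899905864)), (np.float64(196.52587009384027), np.float64(249.8609594575968))] side [(np.float64(381.1035898931845), np.float64(182.53263539591129)), (np.float64(378.387297579385), np.float64(218.3145231226632))]
```

```bash
python3 -c "
from h import *
a=load('scene0')['img'].astype(int);b=load('s21')['img'].astype(int)
for k,(x0,y0,x1,y1) in dict(brush=(325,255,370,345),pump=(415,200,512,290)).items(): print(k,(abs(a-b)[y0:y1,x0:x1].sum(2)>90).mean())
c=load('s21')
def mk(p,r=8):
  u,v=map(int,p);return cv2.cvtColor(c['img'],cv2.COLOR_RGB2HSV)[v,u]
print('brush top colour',mk(proj(c,(.685,.0843,.214))),'was',cv2.cvtColor(load('scene0')['img'],cv2.COLOR_RGB2HSV)[tuple(int(x) for x in proj(c,(.685,.0843,.214))[::-1])])
print(hand_in())"
```

```text
brush 0.3165432098765432
pump 0.0
brush top colour [ 29  89 255] was [ 29 101 254]
the job is handed in; nothing more can be done
None
```

I've handed the job in, with every step carried out in order; no verdict came back, so I can't confirm it passed. The pump got its two full strokes, and the white, blue, green and copper tumblers were scrubbed. The brush is back in its crock, and all four tumblers are on the tray. At my picture limit I could check blue's final placing (carried by its rim after the arm hit its inner reach limit) only from camera measurements, which show it upright on the tray.

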